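# Fill a feeder magazine, hang up the packing rod and dock the tube

### The job

Fill the feeder's magazine: put every brass sleeve from the carrier into the clear tube, one on top of another, ramming them down with the packing rod from its peg to make room as you go, until all are in and the red follower is pressed firmly on the bottom of the tube; then hang the rod back on its peg by its eye. Then carry the filled tube upright to the blue dock, stand it on the sprung seat, push the seat all the way down with it so that the dock registers it, ease off and leave the tube standing there upright. Do not knock the tube over, and do not shove the yellow focus stick about.

Things in the scene. Friction and masses are not known exactly. Their poses are not given: they have to be found in the camera images.
- magazine: the magazine: clear upright tube on a round black foot, loose, 0.4 kg empty, 200 mm high. Origin: centre of the foot's underside, z up along the tube. Foot 72 mm across, 8 mm high; tube 42 mm outside, bore 34 mm; black collars 52 mm across at the bottom (to 22 mm up) and at the top (160 to 200 mm up). Grip it by the top collar
- follower (a joint): height of the red follower disc above its lowest place, in m: 0 = on the bottom of the tube, 0.13 at most; near the top at the start, so one or two sleeves fill the tube until they are rammed down. A brake of about 9 N holds it where it is left; press with some 12 N or more to seat it firmly. Its top is 18 mm plus this height above the magazine's underside
- magazine_mouth (a point): centre of the tube's mouth at its top rim, 200 mm above the underside of the magazine. The mouth is bevelled inside, from 44 mm across at the rim to the 34 mm bore 8 mm lower
- sleeve_a: one of the brass sleeves (two or three are present): a plain upright cylinder 30 mm across and 54 mm high with a dark band round its middle, 80 g, closed to anything put on its end face, loose, standing in a pocket of the carrier at the start. Origin: centre of its lower end
- sleeve_b: one of the brass sleeves (two or three are present): a plain upright cylinder 30 mm across and 54 mm high with a dark band round its middle, 80 g, closed to anything put on its end face, loose, standing in a pocket of the carrier at the start. Origin: centre of its lower end
- sleeve_c: one of the brass sleeves (two or three are present): a plain upright cylinder 30 mm across and 54 mm high with a dark band round its middle, 80 g, closed to anything put on its end face, loose, standing in a pocket of the carrier at the start. Origin: centre of its lower end
- packing_rod: packing rod, 133 mm long, 0.12 kg, hanging on its peg at the start. Origin: centre of its foot's underside, z up along the rod. White foot 24 mm across, shaft 12 mm up to 70 mm, an eye centred 84 mm up, above it an orange flat-sided grip, 18 mm along x, 22 mm along y, 97 to 133 mm up
- rod_eye (a point): centre of the rod's eye, 84 mm above the underside of its foot: a ring of 5 mm wire, 20 mm inside, 30 mm outside, in the rod's y-z plane, so that the peg passes through along the rod's x axis
- tool_post: tool post fixed to the bench: a 30 mm square aluminium profile, 147 mm high, on a base plate 75 mm square, 10 mm high. Origin: centre of the underside. Its peg sticks out of the profile's -x face: a 7 mm bar with a 10 mm red ball end, 55 mm long, 125 mm up at the root, rising 0.1 rad toward its end
- peg_mid (a point): point on the peg's middle line, 128 mm above the bench, 30 mm out from the profile's face and 25 mm from the ball end; axes as the tool post's: -x points out along the peg to its free end. A hanging rod has its eye centre about 6.5 mm below this line, and its grip above the peg
- dock: the dock, fixed to the bench: a blue box 120 mm by 116 mm, 34 mm high, with a round sprung seat and, round the seat's +x side, a low steel guard reaching 65 mm above the bench, 88 mm across inside, open on the -x side. Origin: on the bench below the centre of the seat
- seat_top (a point): centre of the seat's top face: a disc 78 mm across, 46 mm above the bench when up; it goes down with the seat. The magazine's foot goes on its centre
- seat (a joint): how far the seat is pushed down, in m: 0 = up, 0.008 = fully down. A spring holds it up with about 8.5 N (it carries the filled tube without sinking much) and with about 16 N when fully down; it comes up again when it is let go
- carrier: the carrier: a loose grey plastic block 112 mm square and 22 mm high, 0.7 kg, in which the sleeves stand, with four round pockets 32 mm across and 12 mm deep, 62 mm apart, at x, y = +-31 mm. Origin: centre of its underside
- focus_stick: a yellow stepped stick 110 mm long, 18 mm wide, 22 mm high, lying loose right of the dock; not part of the job. Origin: middle of its underside, y axis along it
Things that resemble listed ones, but are neither listed nor needed, are in the scene too. What is shaped like the sleeve_b but turquoise is not meant.

How it is judged (in metres and radians):
On the way, in this order (a step that is already met when the one before it is completed fails the run):
1. every sleeve is in the tube, the follower is on the bottom (within 2.5 mm), and the rod presses on a sleeve with more than 11 N (2 N above the brake) (x of sleeve_a in the frame of magazine between -0.006 and 0.006 m and y of sleeve_a in the frame of magazine between -0.006 and 0.006 m and z of sleeve_a in the frame of magazine between 0.01 and 0.13 m and x of sleeve_b in the frame of magazine between -0.006 and 0.006 m and y of sleeve_b in the frame of magazine between -0.006 and 0.006 m and z of sleeve_b in the frame of magazine between 0.01 and 0.13 m and x of sleeve_c in the frame of magazine between -0.006 and 0.006 m and y of sleeve_c in the frame of magazine between -0.006 and 0.006 m and z of sleeve_c in the frame of magazine between 0.01 and 0.13 m and value of joint follower below 0.0025 m and (contact force between packing_rod and sleeve_a above 11 N or contact force between packing_rod and sleeve_b above 11 N or contact force between packing_rod and sleeve_c above 11 N)), for 0.02 s.
2. the rod hangs on the peg by its eye, let go (x of rod_eye in the frame of peg_mid between -0.027 and 0.032 m and y of rod_eye in the frame of peg_mid between -0.012 and 0.012 m and z of rod_eye in the frame of peg_mid between -0.015 and 0.004 m and angle between packing_rod's own z axis and vertical below 0.3 rad and contact force between the fingers and packing_rod below 0.2 N and linear speed of packing_rod below 0.1 m/s), for 0.2 s.
3. the filled tube pushes the seat fully down (more than 7 mm of 8) (x of sleeve_a in the frame of magazine between -0.006 and 0.006 m and y of sleeve_a in the frame of magazine between -0.006 and 0.006 m and z of sleeve_a in the frame of magazine between 0.01 and 0.13 m and x of sleeve_b in the frame of magazine between -0.006 and 0.006 m and y of sleeve_b in the frame of magazine between -0.006 and 0.006 m and z of sleeve_b in the frame of magazine between 0.01 and 0.13 m and x of sleeve_c in the frame of magazine between -0.006 and 0.006 m and y of sleeve_c in the frame of magazine between -0.006 and 0.006 m and z of sleeve_c in the frame of magazine between 0.01 and 0.13 m and value of joint follower below 0.0025 m and value of joint seat above 0.007 m and contact force between magazine and seat above 10 N and horizontal distance between magazine and seat_top below 0.012 m), for 0.2 s.
At the end, for the whole second after the job is handed in: All sleeves in the tube with the follower on the bottom (within 2.5 mm); the rod hangs by its eye on the peg; the tube stands upright (within 3.4 degrees) and at rest on the seat, within 12 mm of its centre, the seat no longer held down; nothing is held (x of sleeve_a in the frame of magazine between -0.006 and 0.006 m and y of sleeve_a in the frame of magazine between -0.006 and 0.006 m and z of sleeve_a in the frame of magazine between 0.01 and 0.13 m and x of sleeve_b in the frame of magazine between -0.006 and 0.006 m and y of sleeve_b in the frame of magazine between -0.006 and 0.006 m and z of sleeve_b in the frame of magazine between 0.01 and 0.13 m and x of sleeve_c in the frame of magazine between -0.006 and 0.006 m and y of sleeve_c in the frame of magazine between -0.006 and 0.006 m and z of sleeve_c in the frame of magazine between 0.01 and 0.13 m and value of joint follower below 0.0025 m and x of rod_eye in the frame of peg_mid between -0.027 and 0.032 m and y of rod_eye in the frame of peg_mid between -0.012 and 0.012 m and z of rod_eye in the frame of peg_mid between -0.015 and 0.004 m and angle between packing_rod's own z axis and vertical below 0.3 rad and horizontal distance between magazine and seat_top below 0.012 m and z of magazine in the frame of seat_top between -0.004 and 0.005 m and angle between magazine's own z axis and vertical below 0.06 rad and linear speed of magazine below 0.02 m/s and linear speed of packing_rod below 0.05 m/s and value of joint seat below 0.005 m); the robot touches nothing.
It fails at once if the magazine is tipped more than 35 degrees (angle between magazine's own z axis and vertical above 0.6 rad).
It fails at once if the focus stick is shoved more than 50 mm (distance of focus_stick from where it was at the start of the episode above 0.05 m).
Of sleeve_a, sleeve_b, sleeve_c only 2 to 3 are there at a start; the rules pass over those that are not, and their reading is None.
At some moment in a run one of carrier may be knocked a few centimetres aside while the robot is not near it.
It also fails if it takes over 210 s, if anything falls off the work surface, if the arm or the gripper's body presses on something with over 40 N, if the wrist force passes 120 N, or if a joint passes its speed limit or range.

### The arm

A 6-joint arm with a two-finger parallel gripper is mounted at the origin on a cart in front of the work surface, level with it; the furniture and walls round the work are solid. World frame = base frame: x ahead of the robot, y to its left, z up, the work surface at z = 0. Lengths are in mm, angles in rad, forces in N, time in s.
With the tool pointing down it reaches from about 400 to 925 mm from the base axis. Payload 12.5 kg.
Tool frame: the origin (TCP) lies at the very end of the fingers, on their centre line; the grasp point (between the pads) lies grip_depth behind it (grip_depth is the distance from the TCP to the grasp point, in mm); z points along the fingers, y is the line along which they close (so a half turn about z gives the same grasp; the last joint's range is limited). The gripper opens to 95 mm and grips with 3 to 60 N. Pads are 20 mm wide; open, the fingers measure 119 mm over their backs; the gripper's body (75 mm by 180 mm) begins 59 mm behind the grasp point.
Start: joints at [-1.253, 0.491, 1.559, -0, 1.092, -0.106], TCP at [257.041, -569.716, 214.661] pointing down, gripper open.
Joint ranges: [-3.1, 3.1], [-0.84, 2.19], [0.05, 2.79], [-1.13, 4.28], [0.06, 2.93], [-2.69, 2.69]. Speed limits (rad/s): [2.22, 2.22, 2.79, 3.14, 3.14, 3.14].

### API

Orientations are given as [roll, pitch, yaw] about the fixed x, y, z axes, in that order (R = Rz(yaw) Ry(pitch) Rx(roll)).
In Python, from cell import state, read_camera, job_done, grip_depth gives the robot as it stands.
- The arm moves only by the tool drive_tool, never from a script. Its argument "targets" is a list of rows, each an object with "jaw": the opening, from 0 (shut) to 1 (fully open); "travel": the shift along the tool's x, y, z in m, a list of three; "twist": the turn about the tool's z in rad. In form: [{"jaw": jaw, "travel": [tx, ty, tz], "twist": twist}, ...]. A call has 1 to 8 rows; each row is the pose to reach, as a shift and turn from the pose commanded when the call began, along the tool's axes at that moment; what a row does not reach only later rows make up. A row lasts 1/12 s, in which the tool goes at most 41.7 mm and 7.16 degrees, less where a joint would pass 70% of its speed; a pose out of reach is approached as far as the arm can. A call with a gripper value outside its range is refused whole. The fingers move at their own pace and stop on an object; the grip force is fixed at half the most. Time passes only in rows, so rows that repeat a pose let the fingers close. It gives the time, the measured TCP pose, the force, the opening and the grip force at its end, in the units of the state.
- state(): the state, without advancing time (a new reading comes with each control period).
- read_camera(name): name is "side" or "top" or "wrist"; returns a dict with "frame" (400x640x3 uint8, red, green, blue), "fx", "fy", "cx", "cy" (pixels), "k1" (the pictures are not rectified: a ray, as slopes to the right and down, at radius r is drawn at 1 + k1 r^2 times it, then the intrinsics apply), "R" (3x3) and "t" (3): a world point X has camera coordinates R X + t. Camera axes: x right, y down, z forward; pixel columns grow to the right and rows downward; lengths in mm; the calibration is good to about 2 mm. A picture is of the moment at which its call begins. There is no depth.
- job_done(): hands the job in; it is judged then, once.
The state is a dict: "t": time; "joints": joint angles; "qvel": joint speeds; "tau": joint torques, N m; "eef_pos": TCP position; "tcp_rot": TCP orientation; "ft_force": force on the tool from outside, world axes, zero at the start; "moment": the same for the moment, N m; "opening": opening from 0.0 (shut) to 1.0 (fully open); "grip_force": force on a finger pad.
Only numpy, scipy, OpenCV 4.12 (cv2) and the standard library are available. Lean on these libraries where they do the work, as an engineer would, in place of code of your own. Each camera call takes 0.05 s, during which the arm holds its last target. There are 200 camera calls.

## Working session

There is one attempt and no reset: what is moved stays moved. The work goes in short steps, Python scripts to look and compute and a tool call to move; the robot and the scene stay as the last step left them, time stands still between calls to the robot, and variables do not carry over. Pictures are saved under pics/ and viewed, at most 14 in all, crops included, and the job is handed in when it is done.

Besides the shell and the picture viewer there is one more tool, called after "Emit:" by a JSON object that holds its "name" and its "arguments". drive_tool: Moves the arm, as the interface text tells. Its arguments: {"type":"object","properties":{"targets":{"type":"array"}},"required":["targets"]}

```bash
mkdir -p pics; ls; cat > h.py <<'E'
import numpy as np, cv2
from cell import state, read_camera, job_done, grip_depth
def save(name,fn):
    c=read_camera(name); cv2.imwrite(f'pics/{fn}.png',c['frame'][:,:,::-1]); np.save(f'pics/{fn}.npy',c,allow_pickle=True); return c
def load(fn): return np.load(f'pics/{fn}.npy',allow_pickle=True).item()
def proj(c,X):
    p=np.asarray(c['R'])@np.asarray(X,float)+c['t']; s=p[:2]/p[2]; s=s*(1+c['k1']*(s@s))
    return np.array([c['fx']*s[0]+c['cx'],c['fy']*s[1]+c['cy']])
def ray(c,uv):
    d=np.array([(uv[0]-c['cx'])/c['fx'],(uv[1]-c['cy'])/c['fy']]); s=d.copy()
    for _ in range(20): s=d/(1+c['k1']*(s@s))
    R=np.asarray(c['R']); return -R.T@np.asarray(c['t']), R.T@np.array([s[0],s[1],1])
def atz(c,uv,z):
    o,d=ray(c,uv); return o+d*(z-o[2])/d[2]
E
python3 - <<'E'
from h import *
for n in ('top','side'):
    c=save(n,n+'0'); print(n,c['fx'],c['k1'],-np.array(c['R']).T@c['t'])
print(grip_depth() if callable(grip_depth) else grip_depth, state())
E
```

```text
pics
top 445.7161140352152 -0.11328013507655471 [ 441.41836729  -76.36430725 1339.39217205]
side 462.4461713966057 -0.019925413287327654 [ 387.80037577 -875.00475252  779.00926251]
18.8 {'t': 0.1, 'joints': array([-1.25262282e+00,  4.91495424e-01,  1.55939993e+00,  3.05260236e-06,
        1.09169425e+00, -1.05620977e-01]), 'qvel': array([-5.80714492e-04, -2.46537989e-03,  3.69448437e-04, -1.18062288e-03,
       -3.32542214e-04,  5.50197616e-05]), 'tau': array([ 2.29419107e-03, -6.13621330e+01, -2.58603698e+01,  6.93789194e-02,
        4.70276596e-02, -7.53100289e-05]), 'eef_pos': array([ 256.95445337, -569.49611856,  214.11864485]), 'tcp_rot': array([-3.14060155e+00, -1.07795493e-04,  4.23793019e-01]), 'ft_force': array([-0.07378463,  0.01949489, -0.5796541 ]), 'moment': array([ 0.01536003, -0.00770052,  0.00279047]), 'grip_force': 0.0, 'opening': 0.9970181072903131}
```

View pics/top0.png

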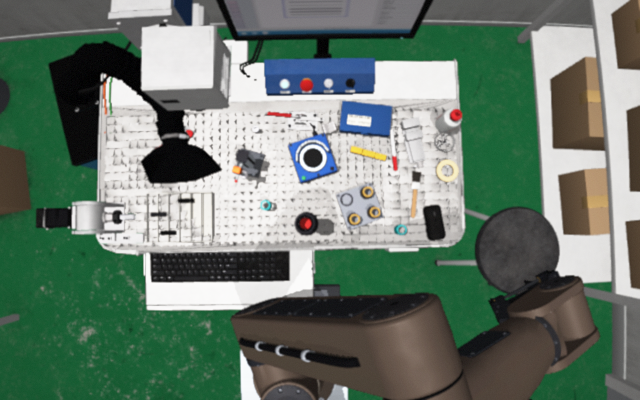

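View pics/side0.png

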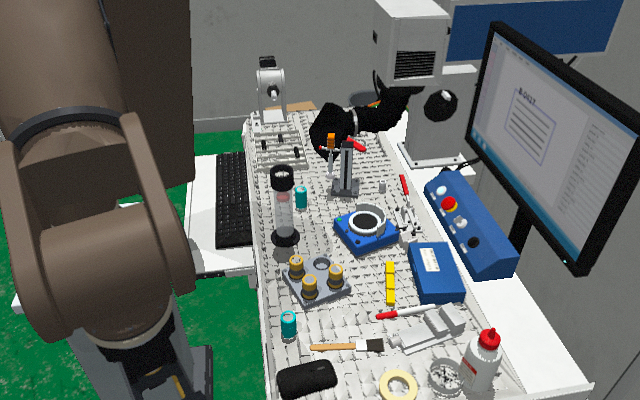

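The top view shows the magazine at about (307,224), the carrier at (360,206) with 3 sleeves, the dock at (313,158), and the post and rod at about (250,165). I'll enlarge both views.

```bash
python3 - <<'E'
from h import *
a=cv2.imread('pics/top0.png')[95:245,225:405]; cv2.imwrite('pics/topc.png',cv2.resize(a,(720,600),interpolation=cv2.INTER_CUBIC))
a=cv2.imread('pics/side0.png')[125:325,240:420]; cv2.imwrite('pics/sidec.png',cv2.resize(a,(540,600),interpolation=cv2.INTER_CUBIC))
E
```

```text
(no output)
```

View pics/topc.png

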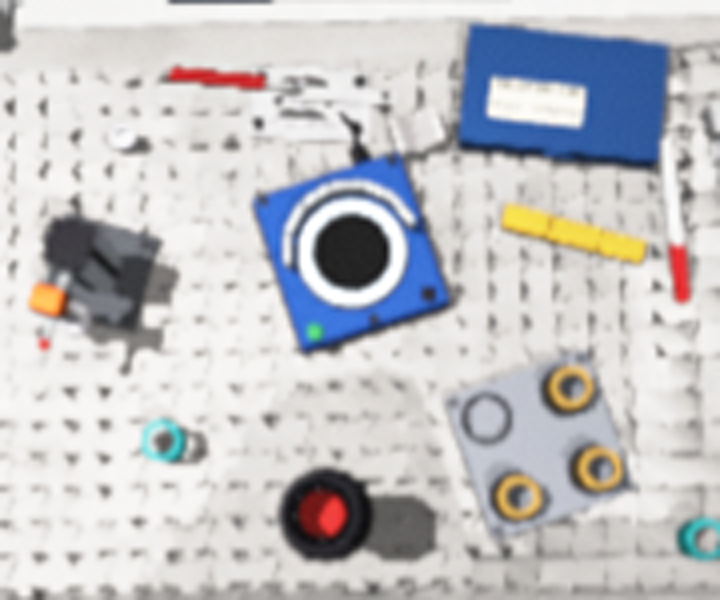

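View pics/sidec.png

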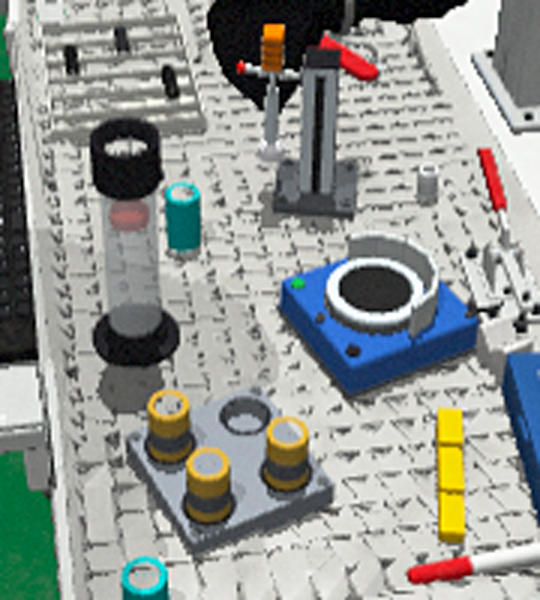

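The crops give these positions (top-crop / side-crop):

| Item | Top crop | Side crop |
|---|---|---|
| Sleeve tops | (570,388), (597,468), (519,496) | (288,434), (209,463), (169,399) |
| Tube rim | (325,514) | (125,148) |
| Rod grip | (47,299) | (272,30) |
| Red peg ball | (43,343) | (241,68) |
| Seat | (352,250) | (375,291) |

The follower is high in the tube.

```bash
cat >> h.py <<'E'
def tri(*obs):
    A=np.zeros((3,3));b=np.zeros(3)
    for c,uv in obs:
        o,d=ray(c,uv); d=d/np.linalg.norm(d); P=np.eye(3)-np.outer(d,d); A+=P; b+=P@o
    X=np.linalg.solve(A,b); return X,[np.round(proj(c,X)-uv,1) for c,uv in obs]
def t2(u,v): return np.array([(u+.5)/4-.5+225,(v+.5)/4-.5+95])
def s2(u,v): return np.array([(u+.5)/3-.5+240,(v+.5)/3-.5+125])
E
python3 - <<'E'
from h import *
T=load('top0');S=load('side0')
for n,a,b,z in [('sl1',(570,388),(288,434),64),('sl2',(597,468),(209,463),64),('sl3',(519,496),(169,399),64),('pocket',(486,418),(244,414),22),
 ('rim',(325,514),(125,148),200),('seat',(352,250),(375,291),46),('ball',(43,343),(241,68),130),('griptop',(47,299),(272,30),170),('green',(315,332),(298,284),34),('foc',(575,233),(452,473),22)]:
    X,e=tri((T,t2(*a)),(S,s2(*b))); print(n,X.round(1),e,'| top@z',atz(T,t2(*a),z)[:2].round(1),'side@z',atz(S,s2(*b),z)[:2].round(1))
E
```

```text
sl1 [ 536.5 -226.1   61.9] [array([ 0. , -0.2]), array([-0.2,  0. ])] | top@z [ 535.9 -225.8] side@z [ 536.6 -228.1]
sl2 [ 478.3 -243.9   62.5] [array([ 0. , -0.1]), array([-0.1,  0. ])] | top@z [ 477.9 -243.7] side@z [ 478.4 -245.2]
sl3 [ 458.9 -186.6   69.8] [array([-0.,  0.]), array([ 0., -0.])] | top@z [ 459.1 -187.1] side@z [ 459.5 -181. ]
pocket [ 517.1 -167.4   24.7] [array([-0. ,  0.2]), array([ 0.3, -0. ])] | top@z [ 517.9 -167.7] side@z [ 516.9 -164.9]
rim [448.2 -50.9 193.6] [array([-0.,  0.]), array([ 0., -0.])] | top@z [448.3 -51.1] side@z [447.4 -59.9]
seat [640.8 -70.8  44.5] [array([-0.1,  0.3]), array([ 0.4, -0. ])] | top@z [641.6 -70.9] side@z [639.2 -72.4]
ball [568.1 141.  130.5] [array([-0. ,  0.3]), array([ 0.3, -0. ])] | top@z [568.9 141. ] side@z [567.5 141.8]
griptop [592.9 130.6 172.4] [array([-0. ,  0.3]), array([ 0.3, -0. ])] | top@z [593.9 131. ] side@z [593.  134.5]
green [582.9 -42.6  35.9] [array([ 0., -0.]), array([-0.,  0.])] | top@z [583.1 -42.5] side@z [583.5 -40.4]
foc [ 656.5 -238.9   13. ] [array([-0.,  0.]), array([ 0., -0.])] | top@z [ 655.1 -237.8] side@z [ 653.3 -246.4]
```

```bash
cat >> h.py <<'E'
def go(x,y,z,yaw=None,frm=None):
    "travel/twist from the present measured (or given) pose to a world pose, tool down"
    s=state(); p=np.array(s['eef_pos']); a=s['tcp_rot'][2]
    if frm is not None: p=np.array(frm[:3]); a=frm[3]
    d=np.array([x,y,z])-p; c,sn=np.cos(a),np.sin(a)
    t=np.array([c*d[0]+sn*d[1], sn*d[0]-c*d[1], -d[2]])/1000
    tw=0 if yaw is None else -(np.mod(yaw-a+np.pi,2*np.pi)-np.pi)
    print('travel',t.round(4),'twist',round(tw,3)); return t,tw
E
python3 - <<'E'
from h import *
T=load('top0');S=load('side0')
print('foll', [ (z,((proj(S,(448,-53,z))-240+.0)*3-[0,-345]).round(0)) for z in (120,135,150,200)])
print('foot', ((proj(S,(448,-53,8))-[240,125])*3).round(0), ((proj(T,(448,-53,8))-[225,95])*4).round(0),((proj(T,(448,-53,200))-[225,95])*4).round(0))
print('lamp',tri((T,(219,170)),(S,(328,161))))
print('posttop',atz(T,t2(112,265),147),atz(S,s2(322,55),147))
go(498,-207,215,frm=(257.0,-569.7,214.7,.4238))
E
```

```text
foll [(120, array([129., 228.])), (135, array([128., 212.])), (150, array([127., 196.])), (200, array([124., 141.]))]
foot [135. 336.] [332. 514.] [327. 513.]
lamp (array([606.15152156, 205.76644159,  40.83317534]), [array([-0.1,  1.3]), array([ 1.3, -0.1])])
posttop [619.04967285  90.82193189 147.        ] [635.35056953 124.17465785 147.        ]
travel [ 3.688e-01 -2.315e-01 -3.000e-04] twist 0
```

Emit:
{"name": "drive_tool", "arguments": {"targets": [{"jaw":0.5,"travel":[0.034,-0.021,0],"twist":0},{"jaw":0.5,"travel":[0.068,-0.042,0],"twist":0},{"jaw":0.5,"travel":[0.102,-0.063,0],"twist":0},{"jaw":0.5,"travel":[0.136,-0.084,0],"twist":0},{"jaw":0.5,"travel":[0.17,-0.106,0],"twist":0},{"jaw":0.5,"travel":[0.204,-0.127,0],"twist":0},{"jaw":0.5,"travel":[0.238,-0.148,0],"twist":0},{"jaw":0.5,"travel":[0.238,-0.148,0],"twist":0}]}}

```text
t: 0.77
eef_pos: [415.6, -332.0, 214.6]
tcp_rot: [-3.14, -0.001, 0.428]
ft_force: [-0.8, -0.7, -0.0]
opening: 0.523
grip_force: 0.0
```

Emit:
{"name": "drive_tool", "arguments": {"targets": [{"jaw":0.5,"travel":[0.03,-0.02,0],"twist":0},{"jaw":0.5,"travel":[0.06,-0.04,0],"twist":0},{"jaw":0.5,"travel":[0.09,-0.06,0],"twist":0},{"jaw":0.5,"travel":[0.131,-0.0835,0],"twist":0},{"jaw":0.5,"travel":[0.131,-0.0835,0],"twist":0}]}}

```text
t: 1.18
eef_pos: [500.4, -203.0, 214.5]
tcp_rot: [-3.141, -0.001, 0.427]
ft_force: [0.5, 0.7, -0.7]
opening: 0.497
grip_force: 0.0
```

```bash
python3 - <<'E'
from h import *
s=state(); print(s['t'],s['eef_pos'],s['tcp_rot'],s['opening'])
c=save('wrist','w1'); print(c['fx'],-np.array(c['R']).T@c['t'],np.array(c['R']).round(2))
for X in [(536,-226,64),(478,-244,64),(459,-187,64),(448,-52,200)]: print(proj(c,X).round(0))
E
```

```text
1.1833 [ 500.37831224 -203.02734016  214.53950211] [-3.14113864e+00 -6.87278425e-04  4.26850588e-01] 0.4966818197928772
280.64823245610484 [ 572.39942735 -168.65040783  384.76267274] [[ 0.41 -0.91 -0.  ]
 [-0.87 -0.4   0.29]
 [-0.26 -0.12 -0.96]]
[353. 171.]
[345. 220.]
[295. 215.]
[ 98. 216.]
```

View pics/w1.png

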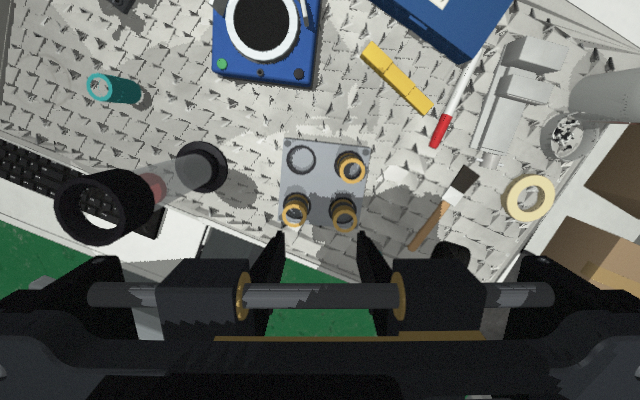

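The wrist view shows sleeve tops at (350,169), (343,213) and (295,213), matching the predictions. The tube rim is near (91,207) and its foot near (203,166).

```bash
python3 - <<'E'
from h import *
W=load('w1');T=load('top0');S=load('side0')
print(atz(W,(91,207),200),atz(W,(203,167),8), [atz(W,p,64)[:2].round(1) for p in [(350,169),(343,213),(295,213)]])
print(tri((T,t2(325,514)),(W,(91,207))),tri((T,t2(325,514)),(S,s2(125,143)),(W,(91,207))))
go(536.3,-226,49,frm=(500.4,-203,214.5,.4268))
E
```

```text
[452.71769572 -46.01267181 200.        ] [450.44680712 -49.24973792   8.        ] [array([ 536.6, -222.4]), array([ 485.1, -238.3]), array([ 461.1, -185.7])]
(array([450.61106636, -48.67508698, 200.3220684 ]), [array([-1. , -0.9]), array([2.8, 4.2])]) (array([449.40644334, -48.13885551, 197.2253292 ]), [array([-1.1, -0.4]), array([ 0.4, -0.5]), array([5., 4.])])
travel [0.0232 0.0358 0.1655] twist 0
```

Emit:
{"name": "drive_tool", "arguments": {"targets": [{"jaw":0.5,"travel":[0.0235,0.035,0.02],"twist":0},{"jaw":0.5,"travel":[0.0235,0.035,0.055],"twist":0},{"jaw":0.5,"travel":[0.0235,0.035,0.09],"twist":0},{"jaw":0.5,"travel":[0.0235,0.035,0.125],"twist":0},{"jaw":0.5,"travel":[0.0235,0.035,0.15],"twist":0},{"jaw":0.5,"travel":[0.0235,0.035,0.166],"twist":0},{"jaw":0.5,"travel":[0.0235,0.035,0.166],"twist":0}]}}

```text
t: 1.82
eef_pos: [531.9, -229.6, 45.2]
tcp_rot: [-3.137, 0.004, 0.423]
ft_force: [0.0, 0.6, -0.8]
opening: 0.502
grip_force: 0.0
```

Emit:
{"name": "drive_tool", "arguments": {"targets": [{"jaw":0.1,"travel":[0,0,0],"twist":0},{"jaw":0.1,"travel":[0,0,0],"twist":0},{"jaw":0.1,"travel":[0,0,0],"twist":0},{"jaw":0.1,"travel":[0,0,0],"twist":0},{"jaw":0.1,"travel":[0,0,0],"twist":0}]}}

```text
t: 2.23
eef_pos: [534.5, -229.6, 49.9]
tcp_rot: [3.14, -0.001, 0.424]
ft_force: [-0.3, -0.6, 4.9]
opening: 0.308
grip_force: 29.9
```

Emit:
{"name": "drive_tool", "arguments": {"targets": [{"jaw":0.1,"travel":[0,0,-0.02],"twist":0},{"jaw":0.1,"travel":[0,0,-0.055],"twist":0},{"jaw":0.1,"travel":[0,0,-0.09],"twist":0},{"jaw":0.1,"travel":[0,0,-0.125],"twist":0},{"jaw":0.1,"travel":[0,0,-0.16],"twist":0},{"jaw":0.1,"travel":[0,0,-0.195],"twist":0},{"jaw":0.1,"travel":[0,0,-0.215],"twist":0},{"jaw":0.1,"travel":[0,0,-0.215],"twist":0}]}}

```text
t: 2.9
eef_pos: [535.1, -229.7, 268.9]
tcp_rot: [3.135, -0.005, 0.424]
ft_force: [-0.2, 0.3, -0.4]
opening: 0.309
grip_force: 29.8
```

```bash
python3 - <<'E'
from h import *
s=state(); print(s['t'],s['eef_pos'],s['tcp_rot'],s['opening'],s['grip_force'],s['ft_force'])
go(450,-49.5,264)
E
```

```text
2.9 [ 535.14015409 -229.68758316  268.88081205] [ 3.13493089 -0.00477545  0.42410864] 0.3085305104592389 29.833701252937317 [-0.17417854  0.31801378 -0.3504062 ]
travel [-0.0034 -0.1993  0.0049] twist 0
```

```bash
python3 - <<'E'
from h import *
go(447.8,-50.5,264,frm=(533.9,-229.2,263.7,.4238))
E
```

```text
travel [-0.005  -0.1983 -0.0003] twist 0
```

Emit:
{"name": "drive_tool", "arguments": {"targets": [{"jaw":0.1,"travel":[-0.001,-0.02,0],"twist":0},{"jaw":0.1,"travel":[-0.002,-0.055,0],"twist":0},{"jaw":0.1,"travel":[-0.003,-0.09,0],"twist":0},{"jaw":0.1,"travel":[-0.004,-0.125,0],"twist":0},{"jaw":0.1,"travel":[-0.005,-0.16,0],"twist":0},{"jaw":0.1,"travel":[-0.005,-0.185,0],"twist":0},{"jaw":0.1,"travel":[-0.005,-0.198,0],"twist":0},{"jaw":0.1,"travel":[-0.005,-0.198,0],"twist":0}]}}

```text
t: 3.57
eef_pos: [446.9, -49.0, 263.6]
tcp_rot: [-3.141, 0.0, 0.426]
ft_force: [1.2, -0.8, -0.4]
opening: 0.308
grip_force: 29.8
```

Emit:
{"name": "drive_tool", "arguments": {"targets": [{"jaw":0.1,"travel":[0,0,0],"twist":0},{"jaw":0.1,"travel":[0,0,0],"twist":0}]}}

```text
t: 3.73
eef_pos: [448.6, -51.5, 263.4]
tcp_rot: [3.141, 0.0, 0.424]
ft_force: [1.3, 0.2, -1.4]
opening: 0.31
grip_force: 29.8
```

```bash
python3 - <<'E'
from h import *
s=state(); print(s['t'],s['eef_pos'],s['tcp_rot'])
w=save('wrist','w2');t=save('top','t2');d=save('side','s2')
a=cv2.resize(w['frame'][80:400,200:440],(450,600));b=cv2.resize(d['frame'][100:300,230:346],(348,600))
cv2.imwrite('pics/m2.png',np.hstack([a,b])[:,:,::-1])
print(proj(w,(450,-49.5,200)),proj(d,(450,-49.5,200)))
E
```

```text
3.7333 [448.60175585 -51.4974521  263.44581589] [3.14129344e+00 2.29149028e-05 4.23598612e-01]
[320.5144342  211.66379466] [282.00505126 171.13830208]
```

View pics/m2.png

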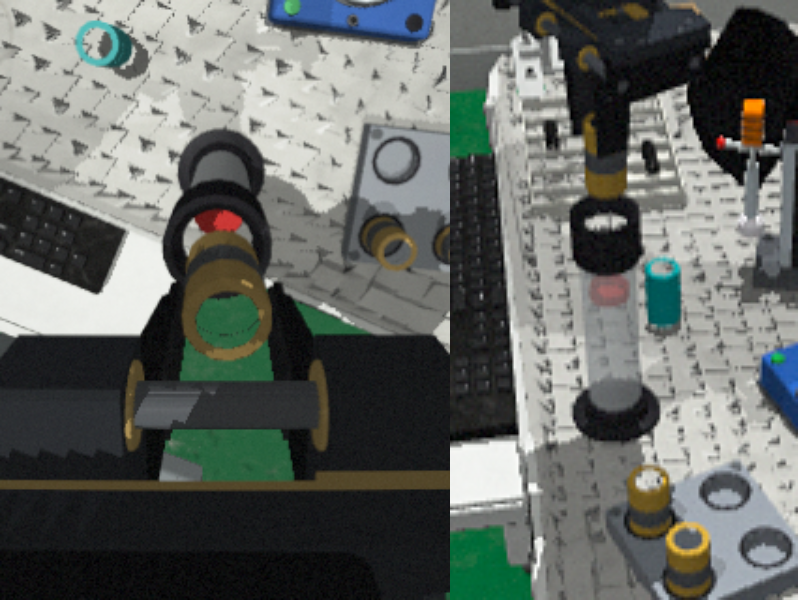

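The side panel shows the sleeve centred over the rim (x 605 against 606). In the wrist panel it is within about 1 mm, so I'll lower it in.

Emit:
{"name": "drive_tool", "arguments": {"targets": [{"jaw":0.1,"travel":[0,-0.001,0.01],"twist":0},{"jaw":0.1,"travel":[0,-0.001,0.02],"twist":0},{"jaw":0.1,"travel":[0,-0.001,0.03],"twist":0},{"jaw":0.1,"travel":[0,-0.001,0.036],"twist":0},{"jaw":0.1,"travel":[0,-0.001,0.042],"twist":0},{"jaw":0.1,"travel":[0,-0.001,0.048],"twist":0},{"jaw":0.1,"travel":[0,-0.001,0.052],"twist":0},{"jaw":0.1,"travel":[0,-0.001,0.052],"twist":0}]}}

```text
t: 4.55
eef_pos: [447.5, -49.9, 211.0]
tcp_rot: [-3.141, 0.001, 0.424]
ft_force: [-0.0, -0.1, -1.4]
opening: 0.309
grip_force: 29.8
```

```bash
python3 - <<'E'
from h import *
s=state(); print(s['t'],s['eef_pos'],s['tcp_rot'],s['ft_force'],s['moment'])
w=save('wrist','w3');d=save('side','s3')
a=cv2.resize(w['frame'][80:400,200:440],(450,600));b=cv2.resize(d['frame'][100:300,230:346],(348,600))
cv2.imwrite('pics/m3.png',np.hstack([a,b])[:,:,::-1])
E
```

```text
4.55 [447.46002672 -49.90633845 210.96513617] [-3.14106414e+00  7.89789611e-04  4.23659468e-01] [-0.04585723 -0.12771802 -1.35336283] [-0.02514875  0.01049468 -0.00412126]
```

View pics/m3.png

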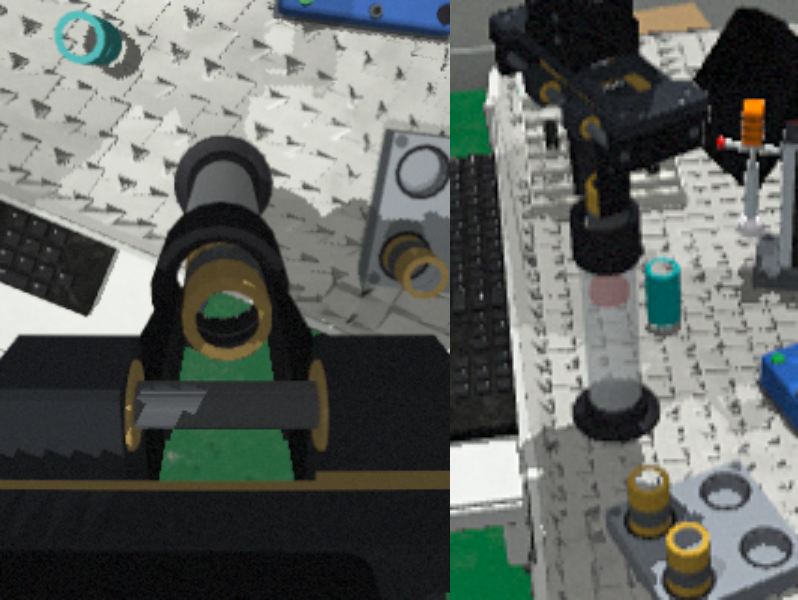

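Emit:
{"name": "drive_tool", "arguments": {"targets": [{"jaw":0.1,"travel":[0,-0.001,0.005],"twist":0},{"jaw":0.1,"travel":[0,-0.001,0.006],"twist":0},{"jaw":0.5,"travel":[0,-0.001,0.006],"twist":0},{"jaw":0.5,"travel":[0,-0.001,0.006],"twist":0},{"jaw":0.5,"travel":[0,-0.001,0.006],"twist":0},{"jaw":0.5,"travel":[0,-0.001,0.006],"twist":0}]}}

```text
t: 5.15
eef_pos: [447.3, -49.0, 205.8]
tcp_rot: [3.141, -0.0, 0.424]
ft_force: [0.3, 0.4, 0.0]
opening: 0.484
grip_force: 0.0
```

Emit:
{"name": "drive_tool", "arguments": {"targets": [{"jaw":0.5,"travel":[0,0,-0.01],"twist":0},{"jaw":0.5,"travel":[0,0,-0.03],"twist":0},{"jaw":0.5,"travel":[0,0,-0.04],"twist":0},{"jaw":0.5,"travel":[0,0,-0.04],"twist":0}]}}

```text
t: 5.48
eef_pos: [448.0, -49.1, 247.5]
tcp_rot: [3.139, -0.003, 0.424]
ft_force: [1.5, 0.5, -0.0]
opening: 0.501
grip_force: 0.0
```

```bash
python3 - <<'E'
from h import *
s=state(); print(s['t'],s['eef_pos'],s['tcp_rot'],s['ft_force'])
w=save('wrist','w4');t=save('top','t4');d=save('side','s4')
a=cv2.resize(w['frame'][80:280,200:440],(480,400));b=cv2.resize(d['frame'][130:320,230:346],(244,400))
cv2.imwrite('pics/m4.png',np.hstack([a,b])[:,:,::-1])
# carrier still?
print(np.abs(t['frame'].astype(int)-load('top0')['frame'])[175:235,330:390].mean())
go(478.5,-243.5,245.7,frm=(447.0,-48.7,245.7,.4238))
E
```

```text
5.4833 [448.00163206 -49.13131738 247.4621039 ] [ 3.13928849e+00 -2.72664727e-03  4.23839752e-01] [ 1.50709981  0.48343097 -0.01427051]
36.90481481481481
travel [-0.0514  0.1905 -0.    ] twist 0
```

View pics/m4.png

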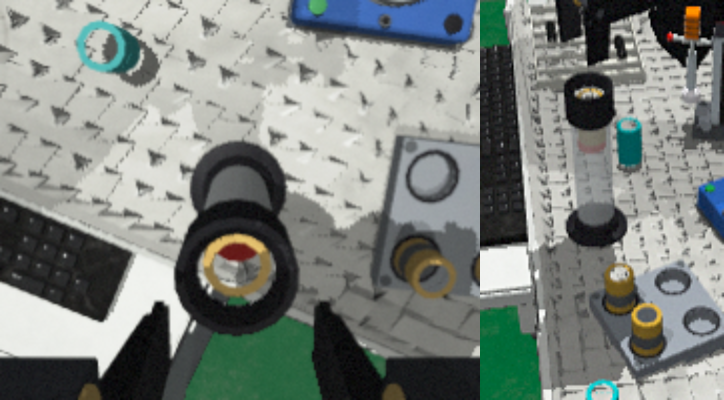

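Emit:
{"name": "drive_tool", "arguments": {"targets": [{"jaw":0.5,"travel":[-0.01,0.035,0],"twist":0},{"jaw":0.5,"travel":[-0.019,0.07,0],"twist":0},{"jaw":0.5,"travel":[-0.028,0.105,0],"twist":0},{"jaw":0.5,"travel":[-0.038,0.14,0],"twist":0},{"jaw":0.5,"travel":[-0.0515,0.175,0.02],"twist":0},{"jaw":0.5,"travel":[-0.0515,0.1905,0.05],"twist":0},{"jaw":0.5,"travel":[-0.0515,0.1905,0.085],"twist":0},{"jaw":0.5,"travel":[-0.0515,0.1905,0.085],"twist":0}]}}

```text
t: 6.3
eef_pos: [476.0, -243.2, 154.4]
tcp_rot: [-3.133, 0.005, 0.422]
ft_force: [0.2, 1.3, -0.7]
opening: 0.504
grip_force: 0.0
```

```bash
python3 - <<'E'
from h import *
s=state(); print(s['t'],s['eef_pos'],s['tcp_rot'],s['ft_force'])
print('tube',atz(load('w4'),(318.5,214),200))
w=save('wrist','w5');
a=cv2.resize(w['frame'][100:300,200:440],(480,400)); cv2.imwrite('pics/m5.png',a[:,:,::-1])
print(proj(w,(478.5,-243.5,64)),proj(w,(459,-187,64)))
E
```

```text
6.3 [ 475.97035019 -243.18168493  154.44501271] [-3.13302407  0.00539658  0.42198249] [ 0.21192144  1.28262005 -0.68045226]
tube [451.87082113 -44.26835543 200.        ]
[323.99571437 202.28311014] [262.35514132 196.79489154]
```

View pics/m5.png

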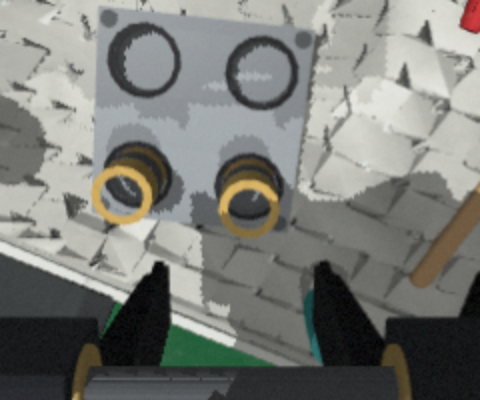

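Emit:
{"name": "drive_tool", "arguments": {"targets": [{"jaw":0.5,"travel":[0,0,0.025],"twist":0},{"jaw":0.5,"travel":[0,0,0.055],"twist":0},{"jaw":0.5,"travel":[0,0,0.085],"twist":0},{"jaw":0.5,"travel":[0,0,0.105],"twist":0},{"jaw":0.5,"travel":[0,0,0.111],"twist":0},{"jaw":0.5,"travel":[0,0,0.111],"twist":0},{"jaw":0.5,"travel":[0,0,0.111],"twist":0}]}}

```text
t: 6.93
eef_pos: [479.4, -243.9, 51.2]
tcp_rot: [3.14, -0.001, 0.424]
ft_force: [-0.3, -0.3, 0.6]
opening: 0.499
grip_force: 0.0
```

Emit:
{"name": "drive_tool", "arguments": {"targets": [{"jaw":0.1,"travel":[0,0,0],"twist":0},{"jaw":0.1,"travel":[0,0,0],"twist":0},{"jaw":0.1,"travel":[0,0,0],"twist":0},{"jaw":0.1,"travel":[0,0,0],"twist":0},{"jaw":0.1,"travel":[0,0,0],"twist":0}]}}

```text
t: 7.35
eef_pos: [479.0, -244.1, 50.5]
tcp_rot: [3.14, -0.001, 0.424]
ft_force: [-0.4, -0.1, 8.0]
opening: 0.304
grip_force: 30.0
```

Emit:
{"name": "drive_tool", "arguments": {"targets": [{"jaw":0.1,"travel":[0,0,-0.02],"twist":0},{"jaw":0.1,"travel":[0,0,-0.055],"twist":0},{"jaw":0.1,"travel":[0,0,-0.09],"twist":0},{"jaw":0.1,"travel":[0,0,-0.125],"twist":0},{"jaw":0.1,"travel":[0,0,-0.16],"twist":0},{"jaw":0.1,"travel":[0,0,-0.195],"twist":0},{"jaw":0.1,"travel":[0,0,-0.215],"twist":0},{"jaw":0.1,"travel":[0,0,-0.215],"twist":0}]}}

```text
t: 8.02
eef_pos: [479.6, -244.4, 269.3]
tcp_rot: [3.135, -0.004, 0.424]
ft_force: [-0.4, -0.0, -1.1]
opening: 0.307
grip_force: 30.0
```

```bash
python3 - <<'E'
from h import *
s=state(); print(s['t'],s['eef_pos'],s['tcp_rot'],s['ft_force'])
go(449.5,-47.5,264.7,frm=(478.5,-243.5,264.7,.4238))
E
```

```text
8.0167 [ 479.623749  -244.3973007  269.2789409] [ 3.13529438 -0.00387707  0.42385092] [-0.42256927 -0.04553067 -1.11523291]
travel [ 0.0542 -0.1906 -0.    ] twist 0
```

Emit:
{"name": "drive_tool", "arguments": {"targets": [{"jaw":0.1,"travel":[0.006,-0.02,0],"twist":0},{"jaw":0.1,"travel":[0.015,-0.055,0],"twist":0},{"jaw":0.1,"travel":[0.025,-0.09,0],"twist":0},{"jaw":0.1,"travel":[0.035,-0.125,0],"twist":0},{"jaw":0.1,"travel":[0.045,-0.16,0],"twist":0},{"jaw":0.1,"travel":[0.0525,-0.185,0],"twist":0},{"jaw":0.1,"travel":[0.0542,-0.1906,0],"twist":0},{"jaw":0.1,"travel":[0.0542,-0.1906,0],"twist":0}]}}

```text
t: 8.68
eef_pos: [449.1, -46.4, 264.2]
tcp_rot: [-3.141, 0.001, 0.426]
ft_force: [0.2, -0.6, -0.1]
opening: 0.307
grip_force: 30.0
```

Emit:
{"name": "drive_tool", "arguments": {"targets": [{"jaw":0.1,"travel":[0,0,0],"twist":0},{"jaw":0.1,"travel":[0,0,0],"twist":0},{"jaw":0.1,"travel":[0,0,0.005],"twist":0},{"jaw":0.1,"travel":[0,0,0.01],"twist":0},{"jaw":0.1,"travel":[0,0,0.015],"twist":0},{"jaw":0.1,"travel":[0,0,0.02],"twist":0},{"jaw":0.1,"travel":[0,0,0.025],"twist":0},{"jaw":0.1,"travel":[0,0,0.025],"twist":0}]}}

```text
t: 9.35
eef_pos: [449.2, -47.8, 238.5]
tcp_rot: [-3.141, 0.001, 0.424]
ft_force: [-0.2, -0.3, -0.8]
opening: 0.307
grip_force: 30.0
```

Emit:
{"name": "drive_tool", "arguments": {"targets": [{"jaw":0.1,"travel":[0,0,0.003],"twist":0},{"jaw":0.1,"travel":[0,0,0.006],"twist":0},{"jaw":0.1,"travel":[0,0,0.009],"twist":0},{"jaw":0.1,"travel":[0,0,0.012],"twist":0},{"jaw":0.1,"travel":[0,0,0.012],"twist":0}]}}

```text
t: 9.77
eef_pos: [449.4, -47.6, 227.1]
tcp_rot: [-3.141, 0.0, 0.424]
ft_force: [-0.1, 1.2, -1.1]
opening: 0.305
grip_force: 30.0
```

```bash
python3 - <<'E'
from h import *
s=state(); print(s['t'],s['eef_pos'],s['tcp_rot'],s['ft_force'],s['moment'])
E
```

```text
9.7667 [449.4431701  -47.59876346 227.0822462 ] [-3.14114634e+00  4.78666238e-04  4.23844239e-01] [-0.12367328  1.17567697 -1.1268442 ] [ 0.22302195 -0.05331569 -0.01249934]
```

Emit:
{"name": "drive_tool", "arguments": {"targets": [{"jaw":0.1,"travel":[0,0,0.003],"twist":0},{"jaw":0.1,"travel":[0,0,0.006],"twist":0},{"jaw":0.1,"travel":[0,0,0.009],"twist":0},{"jaw":0.1,"travel":[0,0,0.012],"twist":0},{"jaw":0.1,"travel":[0,0,0.012],"twist":0}]}}

```text
t: 10.18
eef_pos: [449.8, -47.6, 215.7]
tcp_rot: [3.141, -0.001, 0.424]
ft_force: [0.0, 1.8, 2.1]
opening: 0.308
grip_force: 30.0
```

Emit:
{"name": "drive_tool", "arguments": {"targets": [{"jaw":0.1,"travel":[0,0,0.003],"twist":0},{"jaw":0.1,"travel":[0,0,0.006],"twist":0},{"jaw":0.1,"travel":[0,0,0.009],"twist":0},{"jaw":0.1,"travel":[0,0,0.011],"twist":0},{"jaw":0.1,"travel":[0,0,0.011],"twist":0}]}}

```text
t: 10.6
eef_pos: [449.8, -47.6, 204.7]
tcp_rot: [3.141, -0.001, 0.424]
ft_force: [0.2, 0.9, 3.2]
opening: 0.309
grip_force: 30.0
```

```bash
python3 - <<'E'
from h import *
s=state(); print(s['t'],s['eef_pos'],s['tcp_rot'],s['ft_force'],s['moment'])
w=save('wrist','w6');d=save('side','s6')
a=cv2.resize(w['frame'][80:400,200:440],(450,600));b=cv2.resize(d['frame'][130:320,230:346],(348,570)); b=np.vstack([b,np.zeros((30,348,3),np.uint8)])
cv2.imwrite('pics/m6.png',np.hstack([a,b])[:,:,::-1])
E
```

```text
10.6 [449.79834222 -47.61871936 204.74352325] [ 3.14135385e+00 -6.56901723e-04  4.23739261e-01] [0.1540073  0.91703487 3.20972671] [0.4147326  0.12549134 0.0479552 ]
```

View pics/m6.png

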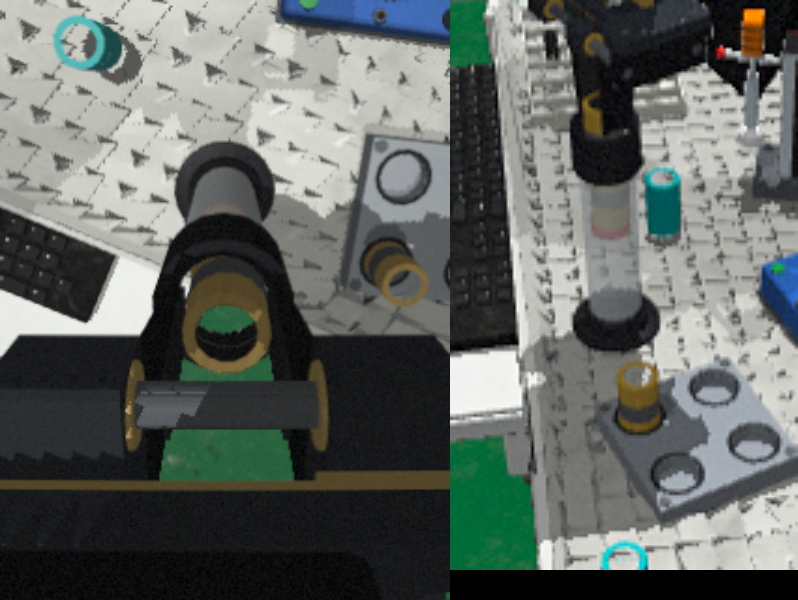

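The side panel now shows the carrier about 4 px away from where it was (sleeve top about (292,254), earlier (296,258)). It has been knocked, so I'll release, rise and measure it again.

Emit:
{"name": "drive_tool", "arguments": {"targets": [{"jaw":0.5,"travel":[0,0,0],"twist":0},{"jaw":0.5,"travel":[0,0,0],"twist":0},{"jaw":0.5,"travel":[0,0,0],"twist":0},{"jaw":0.5,"travel":[0,0,0],"twist":0},{"jaw":0.5,"travel":[0,0,-0.02],"twist":0},{"jaw":0.5,"travel":[0,0,-0.055],"twist":0},{"jaw":0.5,"travel":[0.02,0.03,-0.065],"twist":0},{"jaw":0.5,"travel":[0.02,0.06,-0.065],"twist":0}]}}

```text
t: 11.37
eef_pos: [495.3, -94.2, 273.0]
tcp_rot: [3.137, -0.005, 0.426]
ft_force: [-0.2, 0.3, 0.0]
opening: 0.502
grip_force: 0.0
```

Emit:
{"name": "drive_tool", "arguments": {"targets": [{"jaw":0.5,"travel":[0,0.03,0],"twist":0},{"jaw":0.5,"travel":[0,0.06,0],"twist":0},{"jaw":0.5,"travel":[0,0.07,0],"twist":0},{"jaw":0.5,"travel":[0,0.07,0],"twist":0},{"jaw":0.5,"travel":[0,0.07,0],"twist":0}]}}

```text
t: 11.78
eef_pos: [520.8, -157.7, 269.1]
tcp_rot: [-3.141, 0.001, 0.423]
ft_force: [-0.8, 0.3, 0.6]
opening: 0.502
grip_force: 0.0
```

```bash
python3 - <<'E'
from h import *
s=state(); print(s['t'],s['eef_pos'],s['tcp_rot'],s['opening'])
w=save('wrist','w7');d=save('side','s7')
a=cv2.resize(w['frame'][80:300,160:480],(480,330));a=np.vstack([a,np.zeros((240,480,3),np.uint8)]);b=cv2.resize(d['frame'][130:320,240:346],(318,570))
cv2.imwrite('pics/m7.png',np.hstack([a,b])[:,:,::-1])
print(proj(w,(459,-187,64)),proj(d,(459,-187,64)))
E
```

```text
11.7833 [ 520.84605842 -157.72899369  269.14340351] [-3.14062181e+00  7.52994914e-04  4.22923652e-01] 0.5024248866733829
[322.31248308 226.99220928] [296.14214699 259.70101933]
```

View pics/m7.png

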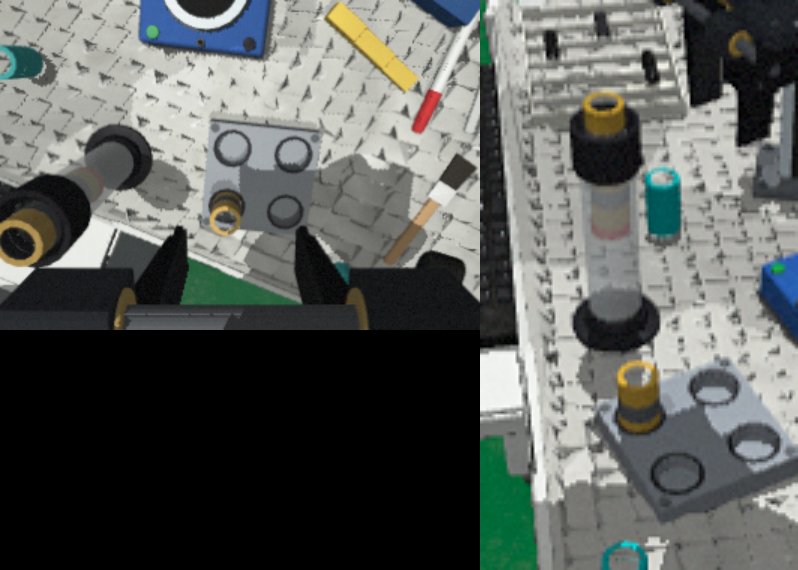

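```bash
python3 - <<'E'
from h import *
w=load('w7');d=load('s7'); a=(308.6,226.0); b=(292.5,254)
print(tri((w,a),(d,b)),atz(w,a,64),atz(d,b,64))
# commanded
x,y=449.5,-47.5; c,s=np.cos(.4238),np.sin(.4238); x+=20*c+130*s; y+=20*s-130*c; print(x,y)
X=tri((w,a),(d,b))[0]; go(X[0],X[1],130,frm=(x,y,269.7,.4238))
E
```

```text
(array([ 452.9570547 , -168.65780603,   64.16587029]), [array([ 0.3, -0.3]), array([-0.3, -0.1])]) [ 452.31327026 -168.47895312   64.        ] [ 453.47502476 -168.87918783   64.        ]
521.1901982617045 -157.77472726421726
travel [-0.0667 -0.0181  0.1397] twist 0
```

The carrier has shifted by about (-6,+18) mm. The third sleeve is now at (453,-168.7) with its top at 64, so the gripper body could hit the tube. I'll twist by 1.2 rad to clear it.

Emit:
{"name": "drive_tool", "arguments": {"targets": [{"jaw":0.5,"travel":[-0.02,-0.005,0],"twist":0.12},{"jaw":0.5,"travel":[-0.04,-0.01,0],"twist":0.24},{"jaw":0.5,"travel":[-0.06,-0.015,0],"twist":0.36},{"jaw":0.5,"travel":[-0.0667,-0.0181,0],"twist":0.48},{"jaw":0.5,"travel":[-0.0667,-0.0181,0],"twist":0.6},{"jaw":0.5,"travel":[-0.0667,-0.0181,0],"twist":0.72},{"jaw":0.5,"travel":[-0.0667,-0.0181,0],"twist":0.84},{"jaw":0.5,"travel":[-0.0667,-0.0181,0],"twist":0.96}]}}

```text
t: 12.55
eef_pos: [452.7, -167.7, 270.0]
tcp_rot: [-3.142, -0.001, -0.541]
ft_force: [0.0, -0.5, 0.7]
opening: 0.498
grip_force: 0.0
```

Emit:
{"name": "drive_tool", "arguments": {"targets": [{"jaw":0.5,"travel":[0,0,0],"twist":0.12},{"jaw":0.5,"travel":[0,0,0],"twist":0.24},{"jaw":0.5,"travel":[0,0,0],"twist":0.24},{"jaw":0.5,"travel":[0,0,0.03],"twist":0.24},{"jaw":0.5,"travel":[0,0,0.06],"twist":0.24},{"jaw":0.5,"travel":[0,0,0.09],"twist":0.24},{"jaw":0.5,"travel":[0,0,0.12],"twist":0.24},{"jaw":0.5,"travel":[0,0,0.12],"twist":0.24}]}}

```text
t: 13.22
eef_pos: [451.0, -167.2, 145.8]
tcp_rot: [3.14, 0.007, -0.771]
ft_force: [0.1, 0.3, -0.3]
opening: 0.5
grip_force: 0.0
```

```bash
python3 - <<'E'
from h import *
s=state(); print(s['t'],s['eef_pos'],s['tcp_rot'],s['joints'])
w=save('wrist','w8'); print(proj(w,(452.9,-168.7,64.2)))
hsv=cv2.cvtColor(w['frame'],cv2.COLOR_RGB2HSV); m=cv2.inRange(hsv,(12,120,120),(28,255,255)); n,_,st,ce=cv2.connectedComponentsWithStats(m)
print([(st[i].tolist(),ce[i].round(0)) for i in range(1,n) if st[i,4]>80])
E
```

```text
13.2167 [ 450.96337312 -167.20053462  145.83071966] [ 3.13963509  0.00679859 -0.7714828 ] [-4.92494937e-01  3.85014345e-01  1.97795498e+00 -1.36858043e-05
  7.85698123e-01  1.84978724e+00]
[319.31236444 203.98541723]
[([163, 0, 62, 34, 1048], array([189.,  12.]))]
```

Emit:
{"name": "drive_tool", "arguments": {"targets": [{"jaw":0.5,"travel":[0,0,0.03],"twist":0},{"jaw":0.5,"travel":[0,0,0.06],"twist":0},{"jaw":0.5,"travel":[0,0,0.085],"twist":0},{"jaw":0.5,"travel":[0,0,0.097],"twist":0},{"jaw":0.5,"travel":[0,0,0.1],"twist":0},{"jaw":0.5,"travel":[0,0,0.1],"twist":0},{"jaw":0.5,"travel":[0,0,0.1],"twist":0}]}}

```text
t: 13.85
eef_pos: [454.0, -169.2, 51.2]
tcp_rot: [-3.141, -0.002, -0.775]
ft_force: [-0.4, 0.9, -0.5]
opening: 0.498
grip_force: 0.0
```

Emit:
{"name": "drive_tool", "arguments": {"targets": [{"jaw":0.1,"travel":[0,0,0],"twist":0},{"jaw":0.1,"travel":[0,0,0],"twist":0},{"jaw":0.1,"travel":[0,0,0],"twist":0},{"jaw":0.1,"travel":[0,0,0],"twist":0},{"jaw":0.1,"travel":[0,0,0],"twist":0}]}}

```text
t: 14.27
eef_pos: [453.4, -169.2, 50.2]
tcp_rot: [-3.141, -0.001, -0.776]
ft_force: [-0.4, -0.4, 7.3]
opening: 0.31
grip_force: 30.0
```

Emit:
{"name": "drive_tool", "arguments": {"targets": [{"jaw":0.1,"travel":[0,0,-0.02],"twist":0},{"jaw":0.1,"travel":[0,0,-0.055],"twist":0},{"jaw":0.1,"travel":[0,0,-0.09],"twist":0},{"jaw":0.1,"travel":[0,0,-0.125],"twist":0},{"jaw":0.1,"travel":[0,0,-0.16],"twist":0},{"jaw":0.1,"travel":[0,0,-0.195],"twist":0},{"jaw":0.1,"travel":[0,0,-0.23],"twist":0},{"jaw":0.1,"travel":[0,0,-0.23],"twist":0}]}}

```text
t: 14.93
eef_pos: [454.6, -169.7, 285.7]
tcp_rot: [-3.139, -0.009, -0.776]
ft_force: [-0.1, 0.2, 0.6]
opening: 0.305
grip_force: 29.9
```

```bash
python3 - <<'E'
from h import *
s=state(); print(s['t'],s['eef_pos'],s['tcp_rot'],s['opening'],s['grip_force'])
go(449.5,-47.5,279.7,frm=(452.9,-168.7,279.7,.4238-1.2))
E
```

```text
14.9333 [ 454.64686083 -169.71505511  285.73093803] [-3.1389588  -0.00917003 -0.77605139] 0.30520222997160984 29.91450995206833
travel [-0.0873 -0.0841 -0.    ] twist 0
```

Emit:
{"name": "drive_tool", "arguments": {"targets": [{"jaw":0.1,"travel":[-0.02,-0.02,0],"twist":0},{"jaw":0.1,"travel":[-0.044,-0.042,0],"twist":0},{"jaw":0.1,"travel":[-0.066,-0.063,0],"twist":0},{"jaw":0.1,"travel":[-0.083,-0.08,0],"twist":0},{"jaw":0.1,"travel":[-0.0873,-0.0841,0],"twist":0},{"jaw":0.1,"travel":[-0.0873,-0.0841,0],"twist":0},{"jaw":0.1,"travel":[-0.0873,-0.0841,0],"twist":0}]}}

```text
t: 15.52
eef_pos: [449.8, -48.1, 279.4]
tcp_rot: [3.141, -0.0, -0.775]
ft_force: [-0.1, -0.5, -0.3]
opening: 0.305
grip_force: 29.9
```

Emit:
{"name": "drive_tool", "arguments": {"targets": [{"jaw":0.1,"travel":[0,0,0.005],"twist":0},{"jaw":0.1,"travel":[0,0,0.01],"twist":0},{"jaw":0.1,"travel":[0,0,0.015],"twist":0},{"jaw":0.1,"travel":[0,0,0.018],"twist":0},{"jaw":0.1,"travel":[0,0,0.018],"twist":0}]}}

```text
t: 15.93
eef_pos: [449.4, -48.1, 260.7]
tcp_rot: [3.141, 0.001, -0.777]
ft_force: [-0.2, -0.2, -0.4]
opening: 0.307
grip_force: 29.9
```

```bash
python3 - <<'E'
from h import *
s=state(); print(s['t'],s['eef_pos'],s['tcp_rot'],s['ft_force'],s['moment'])
w=save('wrist','w9');d=save('side','s9')
a=cv2.resize(w['frame'][80:400,200:440],(450,600));b=cv2.resize(d['frame'][90:290,230:346],(348,600))
cv2.imwrite('pics/m9.png',np.hstack([a,b])[:,:,::-1])
E
```

```text
15.9333 [449.4008134  -48.10618694 260.65173453] [ 3.14067500e+00  1.32287852e-03 -7.76848373e-01] [-0.20344143 -0.18248676 -0.41572374] [ 0.11668922  0.00967875 -0.009719  ]
```

View pics/m9.png

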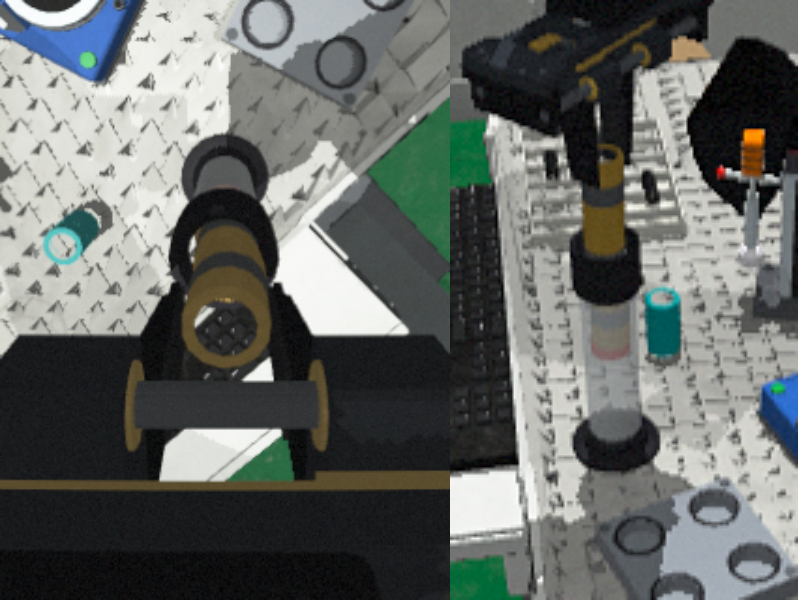

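The side panel shows sleeve 3 standing in line on sleeve 2, so I'll push down.

Emit:
{"name": "drive_tool", "arguments": {"targets": [{"jaw":0.1,"travel":[0,0,0.004],"twist":0},{"jaw":0.1,"travel":[0,0,0.008],"twist":0},{"jaw":0.1,"travel":[0,0,0.012],"twist":0},{"jaw":0.1,"travel":[0,0,0.016],"twist":0},{"jaw":0.1,"travel":[0,0,0.02],"twist":0},{"jaw":0.1,"travel":[0,0,0.024],"twist":0},{"jaw":0.1,"travel":[0,0,0.028],"twist":0}]}}

```text
t: 16.62
eef_pos: [450.3, -47.9, 234.0]
tcp_rot: [-3.14, -0.002, -0.776]
ft_force: [0.2, 1.0, 6.6]
opening: 0.308
grip_force: 29.9
```

Emit:
{"name": "drive_tool", "arguments": {"targets": [{"jaw":0.1,"travel":[0,0,0.004],"twist":0},{"jaw":0.1,"travel":[0,0,0.008],"twist":0},{"jaw":0.1,"travel":[0,0,0.012],"twist":0},{"jaw":0.1,"travel":[0,0,0.016],"twist":0},{"jaw":0.1,"travel":[0,0,0.02],"twist":0},{"jaw":0.1,"travel":[0,0,0.024],"twist":0},{"jaw":0.1,"travel":[0,0,0.028],"twist":0},{"jaw":0.1,"travel":[0,0,0.028],"twist":0}]}}

```text
t: 17.28
eef_pos: [450.0, -47.5, 205.5]
tcp_rot: [-3.141, -0.001, -0.776]
ft_force: [-0.0, 2.0, 1.7]
opening: 0.307
grip_force: 29.9
```

```bash
python3 - <<'E'
from h import *
s=state(); print(s['t'],s['eef_pos'],s['tcp_rot'],s['ft_force'],s['moment'],s['opening'])
T=save('top','t10');S=save('side','s10')
# rod, peg: orange and red blobs near the post, in both views
for n,c,x0,x1,y0,y1 in (('top',T,225,265,150,190),('side',S,315,370,120,160)):
    hsv=cv2.cvtColor(c['frame'],cv2.COLOR_RGB2HSV)
    for nm,lo,hi in (('orange',(8,150,130),(20,255,255)),('red',(0,150,130),(6,255,255)),('red2',(174,150,120),(180,255,255))):
        m=np.zeros((400,640),np.uint8); m[y0:y1,x0:x1]=cv2.inRange(hsv,lo,hi)[y0:y1,x0:x1]
        k,_,st,ce=cv2.connectedComponentsWithStats(m); print(n,nm,[(st[i].tolist(),ce[i].round(1).tolist()) for i in range(1,k)])
E
```

```text
17.2833 [449.97579273 -47.53264133 205.54204641] [-3.14069349e+00 -5.41261024e-04 -7.76300110e-01] [-0.00862533  1.95530922  1.69416827] [ 0.56941352 -0.03560557 -0.00356189] 0.30664494232724265
top orange [([233, 167, 8, 7, 42], [236.9, 169.8])]
top red []
top red2 []
side orange [([328, 133, 7, 6, 39], [330.8, 135.5]), ([328, 141, 6, 1, 6], [330.5, 141.0]), ([328, 144, 1, 1, 1], [328.0, 144.0]), ([330, 144, 3, 1, 3], [331.0, 144.0]), ([327, 146, 6, 2, 6], [329.5, 146.8])]
side red [([347, 137, 7, 4, 9], [349.8, 138.2]), ([358, 143, 1, 1, 1], [358.0, 143.0]), ([354, 144, 1, 1, 1], [354.0, 144.0]), ([356, 145, 1, 1, 1], [356.0, 145.0]), ([359, 144, 2, 2, 2], [359.5, 144.5]), ([319, 146, 3, 3, 8], [319.9, 146.9]), ([356, 147, 2, 2, 2], [356.5, 147.5]), ([362, 146, 3, 1, 3], [363.0, 146.0]), ([359, 148, 1, 1, 1], [359.0, 148.0]), ([362, 148, 1, 1, 1], [362.0, 148.0])]
side red2 [([347, 138, 19, 13, 74], [356.8, 144.9])]
```

```bash
python3 - <<'E'
from h import *
S=load('side0');T=load('top0')
for uv in [(330,102),(345,108),(315,125),(328,161),(352,118),(385,112)]:
    o,d=ray(S,uv); print(uv,[(o+d*(y-o[1])/d[1]).round(0).tolist() for y in (180,250,320)])
print([atz(T,p,z).round(0).tolist() for p in [(219,170),(182,137),(145,180)] for z in (50,150,250)])
g=(236.9,169.8); print(atz(T,g,168),atz(T,g,160),tri((T,g),(load('s10'),(330.8,135.5))))
E
```

```text
(330, 102) [[600.0, 180.0, 239.0], [614.0, 250.0, 203.0], [628.0, 320.0, 167.0]]
(345, 108) [[640.0, 180.0, 219.0], [656.0, 250.0, 181.0], [673.0, 320.0, 144.0]]
(315, 125) [[561.0, 180.0, 176.0], [572.0, 250.0, 136.0], [584.0, 320.0, 96.0]]
(328, 161) [[597.0, 180.0, 58.0], [611.0, 250.0, 11.0], [625.0, 320.0, -37.0]]
(352, 118) [[660.0, 180.0, 188.0], [678.0, 250.0, 148.0], [696.0, 320.0, 109.0]]
(385, 112) [[749.0, 180.0, 197.0], [773.0, 250.0, 159.0], [797.0, 320.0, 120.0]]
[[609.0, 203.0, 50.0], [596.0, 182.0, 150.0], [583.0, 160.0, 250.0], [710.0, 314.0, 50.0], [689.0, 284.0, 150.0], [668.0, 253.0, 250.0], [584.0, 425.0, 50.0], [573.0, 386.0, 150.0], [562.0, 347.0, 250.0]]
[592.98664751 129.92680158 168.        ] [594.02178013 131.33566268 160.        ] (array([592.93396102, 129.4569246 , 170.48336332]), [array([ 0. , -0.1]), array([-0.1,  0. ])])
```

```bash
python3 - <<'E'
from h import *
go(592.5,129.7,270,yaw=1.17,frm=(449.5,-47.5,270.7,-.7762))
E
```

```text
travel [-0.0221 -0.2266  0.0007] twist -1.946
```

Emit:
{"name": "drive_tool", "arguments": {"targets": [{"jaw":0.5,"travel":[0,0,0],"twist":0},{"jaw":0.5,"travel":[0,0,0],"twist":0},{"jaw":0.5,"travel":[0,0,0],"twist":0},{"jaw":0.5,"travel":[0,0,0],"twist":0},{"jaw":0.5,"travel":[0,0,-0.015],"twist":0},{"jaw":0.5,"travel":[0,0,-0.04],"twist":0},{"jaw":0.5,"travel":[0,0,-0.065],"twist":0},{"jaw":0.5,"travel":[0,0,-0.065],"twist":0}]}}

```text
t: 18.05
eef_pos: [451.1, -48.1, 274.4]
tcp_rot: [-3.139, -0.005, -0.776]
ft_force: [0.4, 0.2, 0.5]
opening: 0.501
grip_force: 0.0
```

Emit:
{"name": "drive_tool", "arguments": {"targets": [{"jaw":0.5,"travel":[-0.003,-0.028,-0.01],"twist":-0.12},{"jaw":0.5,"travel":[-0.006,-0.06,-0.02],"twist":-0.24},{"jaw":0.5,"travel":[-0.009,-0.092,-0.02],"twist":-0.36},{"jaw":0.5,"travel":[-0.012,-0.124,-0.02],"twist":-0.48},{"jaw":0.5,"travel":[-0.015,-0.156,-0.02],"twist":-0.6},{"jaw":0.5,"travel":[-0.018,-0.188,-0.02],"twist":-0.72},{"jaw":0.5,"travel":[-0.021,-0.215,-0.02],"twist":-0.84},{"jaw":0.5,"travel":[-0.0221,-0.2266,-0.02],"twist":-0.96}]}}

```text
t: 18.72
eef_pos: [594.0, 131.9, 289.4]
tcp_rot: [-3.141, 0.001, 0.191]
ft_force: [-0.2, 0.0, -0.2]
opening: 0.501
grip_force: 0.0
```

Emit:
{"name": "drive_tool", "arguments": {"targets": [{"jaw":0.5,"travel":[0,0,0],"twist":-0.12},{"jaw":0.5,"travel":[0,0,0],"twist":-0.24},{"jaw":0.5,"travel":[0,0,0],"twist":-0.36},{"jaw":0.5,"travel":[0,0,0],"twist":-0.48},{"jaw":0.5,"travel":[0,0,0],"twist":-0.6},{"jaw":0.5,"travel":[0,0,0],"twist":-0.72},{"jaw":0.5,"travel":[0,0,0],"twist":-0.84},{"jaw":0.5,"travel":[0,0,0],"twist":-0.96}]}}

```text
t: 19.38
eef_pos: [592.6, 129.3, 289.9]
tcp_rot: [-3.141, 0.0, 1.15]
ft_force: [0.9, 0.5, 0.8]
opening: 0.497
grip_force: 0.0
```

Emit:
{"name": "drive_tool", "arguments": {"targets": [{"jaw":0.5,"travel":[0,0,0],"twist":-0.026},{"jaw":0.5,"travel":[0,0,0],"twist":-0.026},{"jaw":0.5,"travel":[0,0,0],"twist":-0.026}]}}

```text
t: 19.63
eef_pos: [592.6, 129.3, 290.2]
tcp_rot: [-3.141, 0.0, 1.168]
ft_force: [0.0, -0.1, 0.7]
opening: 0.5
grip_force: 0.0
```

```bash
python3 - <<'E'
from h import *
s=state(); print(s['t'],s['eef_pos'],s['tcp_rot'],s['joints'][5],s['ft_force'])
w=save('wrist','w11'); print(proj(w,(592.9,129.6,170.5)),proj(w,(568,141,130.5)))
c=[int(v) for v in proj(w,(592.9,129.6,170.5))]; print(c)
a=w['frame'][max(c[1]-90,0):max(c[1]-90,0)+150,c[0]-100:c[0]+100]; cv2.imwrite('pics/m11.png',cv2.resize(a,(800,600),interpolation=cv2.INTER_CUBIC)[:,:,::-1])
E
```

```text
19.6333 [592.62803107 129.32860694 290.15404248] [-3.14125873e+00  3.88619428e-04  1.16823371e+00] 0.5087063326487439 [ 0.01587137 -0.13406466  0.66694866]
[322.18456433 197.72152916] [299.31894255 188.21089584]
[322, 197]
```

View pics/m11.png

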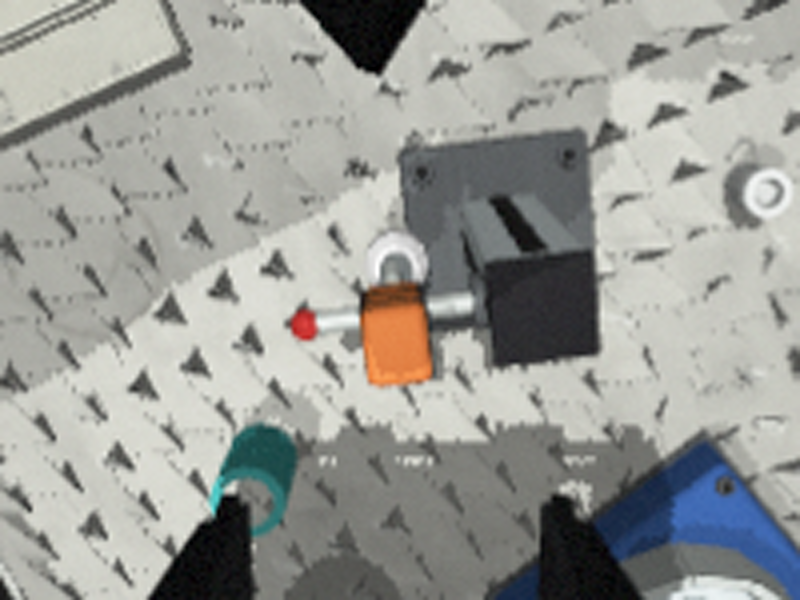

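The wrist view shows the grip top at crop (398,351), the peg ball at (303,324) and the post top at (545,310). The peg is turned about 0.115 rad from the tool, so I'll twist, descend and grip the top of the grip, above the post's height.

Emit:
{"name": "drive_tool", "arguments": {"targets": [{"jaw":0.5,"travel":[0.001,0,0.02],"twist":-0.06},{"jaw":0.5,"travel":[0.001,0,0.05],"twist":-0.115},{"jaw":0.5,"travel":[0.001,0,0.08],"twist":-0.115},{"jaw":0.5,"travel":[0.001,0,0.105],"twist":-0.115},{"jaw":0.5,"travel":[0.001,0,0.12],"twist":-0.115},{"jaw":0.5,"travel":[0.001,0,0.13],"twist":-0.115},{"jaw":0.5,"travel":[0.001,0,0.136],"twist":-0.115},{"jaw":0.5,"travel":[0.001,0,0.138],"twist":-0.115}]}}

```text
t: 20.35
eef_pos: [593.1, 130.3, 152.1]
tcp_rot: [-3.141, 0.0, 1.284]
ft_force: [0.2, -0.4, -0.3]
opening: 0.501
grip_force: 0.0
```

Emit:
{"name": "drive_tool", "arguments": {"targets": [{"jaw":0.03,"travel":[0,0,0],"twist":0},{"jaw":0.03,"travel":[0,0,0],"twist":0},{"jaw":0.03,"travel":[0,0,0],"twist":0},{"jaw":0.03,"travel":[0,0,0],"twist":0},{"jaw":0.03,"travel":[0,0,0],"twist":0},{"jaw":0.03,"travel":[0,0,0],"twist":0}]}}

```text
t: 20.85
eef_pos: [593.2, 130.4, 153.0]
tcp_rot: [3.141, -0.0, 1.285]
ft_force: [-0.7, 0.8, 2.4]
opening: 0.186
grip_force: 30.0
```

```bash
python3 - <<'E'
from h import *
s=state(); print(s['t'],s['eef_pos'],s['tcp_rot'],s['opening'],s['grip_force'],s['ft_force'])
E
```

```text
20.85 [593.18585723 130.35991164 153.04528137] [ 3.14094701e+00 -1.92745874e-04  1.28480103e+00] 0.18582868115718676 29.98708337545395 [-0.73241082  0.79479194  2.37283873]
```

Emit:
{"name": "drive_tool", "arguments": {"targets": [{"jaw":0.03,"travel":[0,0,-0.0035],"twist":0},{"jaw":0.03,"travel":[0,0,-0.007],"twist":0},{"jaw":0.03,"travel":[0,0,-0.007],"twist":0},{"jaw":0.03,"travel":[0,-0.01,-0.008],"twist":0},{"jaw":0.03,"travel":[0,-0.02,-0.009],"twist":0},{"jaw":0.03,"travel":[0,-0.03,-0.01],"twist":0},{"jaw":0.03,"travel":[0,-0.045,-0.01],"twist":0},{"jaw":0.03,"travel":[0,-0.06,-0.01],"twist":0}]}}

```text
t: 21.52
eef_pos: [534.0, 147.6, 162.7]
tcp_rot: [-3.141, 0.0, 1.285]
ft_force: [-0.6, 0.7, -1.9]
opening: 0.189
grip_force: 30.0
```

Emit:
{"name": "drive_tool", "arguments": {"targets": [{"jaw":0.03,"travel":[0,-0.005,-0.02],"twist":0},{"jaw":0.03,"travel":[0,-0.005,-0.055],"twist":0},{"jaw":0.03,"travel":[0,-0.005,-0.09],"twist":0},{"jaw":0.03,"travel":[0,-0.005,-0.125],"twist":0},{"jaw":0.03,"travel":[0,-0.005,-0.16],"twist":0},{"jaw":0.03,"travel":[0,-0.005,-0.185],"twist":0},{"jaw":0.03,"travel":[0,-0.005,-0.19],"twist":0},{"jaw":0.03,"travel":[0,-0.005,-0.19],"twist":0}]}}

```text
t: 22.18
eef_pos: [530.2, 149.0, 353.9]
tcp_rot: [3.139, -0.001, 1.285]
ft_force: [0.7, 0.3, -2.1]
opening: 0.189
grip_force: 30.0
```

```bash
python3 - <<'E'
from h import *
s=state(); print(s['t'],s['eef_pos'],s['tcp_rot'],s['opening'],s['grip_force'],s['ft_force'])
yaw=1.285; x=592.9-65*np.sin(yaw); y=130.6+65*np.cos(yaw); print(x,y)
go(449.7,-47.7,352.7,frm=(x,y,352.7,yaw))
S=save('side','s12'); T=save('top','t12')
for n,c in (('top',T),('side',S)):
    hsv=cv2.cvtColor(c['frame'],cv2.COLOR_RGB2HSV); m=cv2.inRange(hsv,(8,150,110),(20,255,255)); k,_,st,ce=cv2.connectedComponentsWithStats(m); print(n,[(st[i].tolist(),ce[i].round(1).tolist()) for i in range(1,k) if st[i,4]>12])
print(proj(S,(x,y,237.7)),proj(S,(x,y,370.7)))
E
```

```text
22.1833 [530.17063559 148.9968468  353.89858061] [ 3.13903656e+00 -1.14048828e-03  1.28521504e+00] 0.1886476258941839 29.98348742723465 [ 0.7019215   0.30445772 -2.11174978]
530.5365654125945 148.92490181317214
travel [-0.2114 -0.0221 -0.    ] twist 0
top [([103, 82, 3, 17, 23], [103.9, 89.7]), ([300, 218, 12, 11, 76], [305.4, 222.6])]
side [([300, 57, 7, 6, 38], [303.3, 59.5]), ([300, 64, 7, 2, 13], [302.8, 64.5]), ([301, 68, 7, 2, 13], [303.8, 68.5]), ([368, 101, 12, 6, 24], [373.5, 103.3])]
[305.01501353 110.23042814] [304.1151254   58.38845685]
```

Emit:
{"name": "drive_tool", "arguments": {"targets": [{"jaw":0.03,"travel":[-0.02,-0.002,0],"twist":0},{"jaw":0.03,"travel":[-0.055,-0.006,0],"twist":0},{"jaw":0.03,"travel":[-0.09,-0.01,0],"twist":0},{"jaw":0.03,"travel":[-0.125,-0.014,0],"twist":0},{"jaw":0.03,"travel":[-0.16,-0.018,0],"twist":0},{"jaw":0.03,"travel":[-0.19,-0.021,0],"twist":0},{"jaw":0.03,"travel":[-0.2114,-0.0221,0],"twist":0},{"jaw":0.03,"travel":[-0.2114,-0.0221,0],"twist":0}]}}

```text
t: 22.95
eef_pos: [448.2, -50.3, 350.9]
tcp_rot: [-3.139, 0.001, 1.282]
ft_force: [0.5, 0.8, -1.3]
opening: 0.193
grip_force: 30.0
```

Emit:
{"name": "drive_tool", "arguments": {"targets": [{"jaw":0.03,"travel":[0,0,0],"twist":0},{"jaw":0.03,"travel":[0,0,0],"twist":0},{"jaw":0.03,"travel":[0,0,0.004],"twist":0},{"jaw":0.03,"travel":[0,0,0.008],"twist":0},{"jaw":0.03,"travel":[0,0,0.012],"twist":0},{"jaw":0.03,"travel":[0,0,0.016],"twist":0},{"jaw":0.03,"travel":[0,0,0.016],"twist":0}]}}

```text
t: 23.53
eef_pos: [449.7, -47.5, 335.6]
tcp_rot: [-3.14, 0.0, 1.285]
ft_force: [0.4, 0.0, -0.5]
opening: 0.189
grip_force: 30.0
```

```bash
python3 - <<'E'
from h import *
s=state(); print(s['t'],s['eef_pos'],s['tcp_rot'],s['opening'],s['grip_force'],s['ft_force'])
T=load('t12');print(atz(T,(305.4,222.6),215), atz(T,(305.4,222.6),205))
w=save('wrist','w13'); d=save('side','s13')
a=cv2.resize(w['frame'][80:400,200:440],(450,600));b=cv2.resize(d['frame'][60:260,230:346],(348,600))
cv2.imwrite('pics/m13.png',np.hstack([a,b])[:,:,::-1])
E
```

```text
23.5333 [449.65015003 -47.49930343 335.57412703] [-3.14006698e+00  1.30935845e-04  1.28543500e+00] 0.1885206705112222 29.983474016189575 [ 0.41353188  0.0206992  -0.53785128]
[449.50860944 -50.23482667 215.        ] [449.58056158 -50.00243907 205.        ]
```

View pics/m13.png

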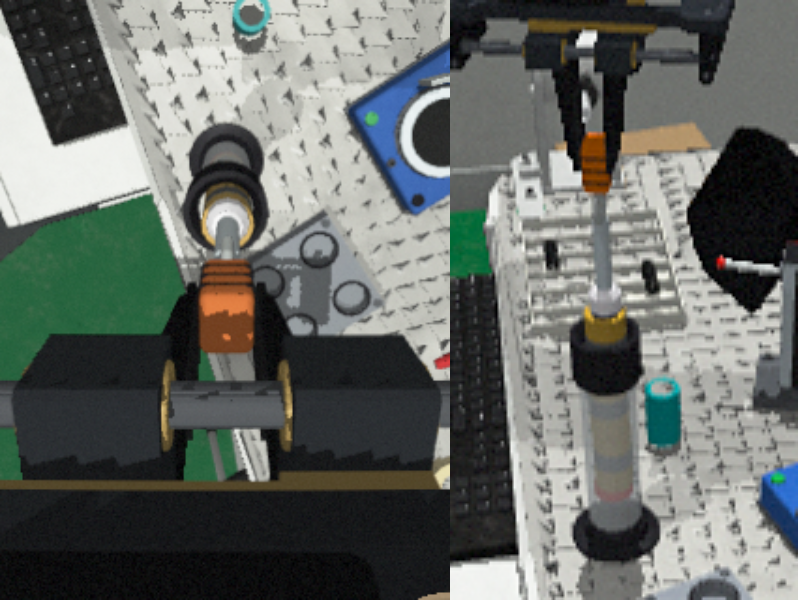

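The rod foot is centred on the sleeve in both panels, so I'll ram.

Emit:
{"name": "drive_tool", "arguments": {"targets": [{"jaw":0.03,"travel":[0,0,0.004],"twist":0},{"jaw":0.03,"travel":[0,0,0.008],"twist":0},{"jaw":0.03,"travel":[0,0,0.012],"twist":0},{"jaw":0.03,"travel":[0,0,0.016],"twist":0},{"jaw":0.03,"travel":[0,0,0.02],"twist":0},{"jaw":0.03,"travel":[0,0,0.024],"twist":0},{"jaw":0.03,"travel":[0,0,0.028],"twist":0}]}}

```text
t: 24.22
eef_pos: [450.2, -48.0, 308.9]
tcp_rot: [3.14, -0.0, 1.285]
ft_force: [0.0, -0.3, 6.3]
opening: 0.187
grip_force: 30.0
```

Emit:
{"name": "drive_tool", "arguments": {"targets": [{"jaw":0.03,"travel":[0,0,0.002],"twist":0},{"jaw":0.03,"travel":[0,0,0.004],"twist":0},{"jaw":0.03,"travel":[0,0,0.006],"twist":0}]}}

```text
t: 24.47
eef_pos: [450.2, -48.0, 302.9]
tcp_rot: [3.14, -0.0, 1.285]
ft_force: [0.5, -0.1, 4.7]
opening: 0.184
grip_force: 30.0
```

Emit:
{"name": "drive_tool", "arguments": {"targets": [{"jaw":0.03,"travel":[0,0,0.002],"twist":0},{"jaw":0.03,"travel":[0,0,0.003],"twist":0}]}}

```text
t: 24.63
eef_pos: [450.1, -48.0, 299.8]
tcp_rot: [3.14, 0.0, 1.285]
ft_force: [0.3, -0.4, 4.2]
opening: 0.189
grip_force: 30.0
```

Emit:
{"name": "drive_tool", "arguments": {"targets": [{"jaw":0.03,"travel":[0,0,0.0015],"twist":0},{"jaw":0.03,"travel":[0,0,0.003],"twist":0}]}}

```text
t: 24.8
eef_pos: [450.2, -48.0, 297.0]
tcp_rot: [3.14, 0.0, 1.285]
ft_force: [0.2, 0.6, 5.3]
opening: 0.189
grip_force: 30.0
```

Emit:
{"name": "drive_tool", "arguments": {"targets": [{"jaw":0.03,"travel":[0,0,0.001],"twist":0},{"jaw":0.03,"travel":[0,0,0.002],"twist":0}]}}

```text
t: 24.97
eef_pos: [450.4, -48.1, 295.3]
tcp_rot: [3.139, -0.0, 1.285]
ft_force: [-0.2, 0.5, 17.9]
opening: 0.189
grip_force: 30.0
```

Emit:
{"name": "drive_tool", "arguments": {"targets": [{"jaw":0.03,"travel":[0,0,0.001],"twist":0},{"jaw":0.03,"travel":[0,0,0.002],"twist":0}]}}

```text
t: 25.13
eef_pos: [451.3, -48.2, 295.0]
tcp_rot: [3.136, -0.0, 1.285]
ft_force: [-1.6, 0.9, 32.4]
opening: 0.19
grip_force: 30.1
```

Emit:
{"name": "drive_tool", "arguments": {"targets": [{"jaw":0.03,"travel":[0,0,0],"twist":0},{"jaw":0.03,"travel":[0,0,-0.004],"twist":0},{"jaw":0.03,"travel":[0,0,-0.012],"twist":0},{"jaw":0.03,"travel":[0,0,-0.025],"twist":0},{"jaw":0.03,"travel":[0,0,-0.045],"twist":0},{"jaw":0.03,"travel":[0,0,-0.06],"twist":0},{"jaw":0.03,"travel":[0,0,-0.06],"twist":0}]}}

```text
t: 25.72
eef_pos: [450.5, -48.1, 355.0]
tcp_rot: [3.138, -0.0, 1.285]
ft_force: [0.2, -0.4, -1.1]
opening: 0.187
grip_force: 30.0
```

Emit:
{"name": "drive_tool", "arguments": {"targets": [{"jaw":0.03,"travel":[0.02,0.002,0],"twist":0},{"jaw":0.03,"travel":[0.055,0.006,0],"twist":0},{"jaw":0.03,"travel":[0.09,0.01,0],"twist":0},{"jaw":0.03,"travel":[0.125,0.014,0],"twist":0},{"jaw":0.03,"travel":[0.16,0.018,0],"twist":0},{"jaw":0.03,"travel":[0.19,0.021,0],"twist":0},{"jaw":0.03,"travel":[0.2114,0.0221,0],"twist":0},{"jaw":0.03,"travel":[0.2114,0.0221,0],"twist":0}]}}

```text
t: 26.38
eef_pos: [531.3, 151.8, 350.8]
tcp_rot: [-3.14, 0.0, 1.288]
ft_force: [-0.3, -0.0, -1.2]
opening: 0.186
grip_force: 30.0
```

```bash
python3 - <<'E'
from h import *
s=state(); print(s['t'],s['eef_pos'],s['tcp_rot'],s['opening'],s['grip_force'],s['ft_force'])
S=save('side','s14');T=save('top','t14')
f=S['frame'].astype(int); 
for z in range(0,200,8):
    u,v=proj(S,(449.7,-48.5-17,z)).round().astype(int); print(z,(u,v),f[v,u-2:u+3].mean(0).round())
for n,c in (('top',T),('side',S)):
    hsv=cv2.cvtColor(c['frame'],cv2.COLOR_RGB2HSV); m=cv2.inRange(hsv,(8,150,110),(20,255,255)); k,_,st,ce=cv2.connectedComponentsWithStats(m); print(n,[(st[i].tolist(),ce[i].round(1).tolist()) for i in range(1,k) if st[i,4]>12])
E
```

```text
26.3833 [531.25493536 151.78161705 350.78885654] [-3.13956716e+00  2.31653508e-04  1.28752827e+00] 0.186314974814759 29.998304843902588 [-0.25288398 -0.03145321 -1.16899831]
0 (np.int64(286), np.int64(243)) [21. 23. 23.]
8 (np.int64(286), np.int64(240)) [17. 19. 19.]
16 (np.int64(286), np.int64(238)) [25. 26. 32.]
24 (np.int64(286), np.int64(235)) [123. 117. 106.]
32 (np.int64(286), np.int64(233)) [117. 115. 103.]
40 (np.int64(286), np.int64(230)) [114. 111. 104.]
48 (np.int64(286), np.int64(228)) [102. 106. 108.]
56 (np.int64(285), np.int64(225)) [107. 109. 107.]
64 (np.int64(285), np.int64(223)) [118. 116. 103.]
72 (np.int64(285), np.int64(220)) [118. 115. 102.]
80 (np.int64(285), np.int64(218)) [118. 115. 103.]
88 (np.int64(285), np.int64(215)) [119. 115. 103.]
96 (np.int64(285), np.int64(212)) [102. 106. 106.]
104 (np.int64(285), np.int64(210)) [102. 105. 108.]
112 (np.int64(284), np.int64(207)) [117. 115. 105.]
120 (np.int64(284), np.int64(204)) [119. 116. 104.]
128 (np.int64(284), np.int64(201)) [119. 116. 103.]
136 (np.int64(284), np.int64(199)) [118. 115. 104.]
144 (np.int64(284), np.int64(196)) [119. 117. 105.]
152 (np.int64(284), np.int64(193)) [104. 107. 109.]
160 (np.int64(283), np.int64(190)) [17. 14. 16.]
168 (np.int64(283), np.int64(187)) [20. 21. 23.]
176 (np.int64(283), np.int64(184)) [17. 18. 22.]
184 (np.int64(283), np.int64(181)) [15. 17. 19.]
192 (np.int64(283), np.int64(178)) [15. 13. 16.]
top [([103, 82, 3, 17, 24], [103.9, 89.8]), ([300, 218, 11, 10, 59], [304.9, 222.3])]
side [([301, 58, 7, 5, 31], [303.6, 59.9]), ([368, 101, 12, 6, 25], [373.6, 103.3])]
```

Emit:
{"name": "drive_tool", "arguments": {"targets": [{"jaw":0.03,"travel":[0,0,0.02],"twist":0},{"jaw":0.03,"travel":[0,0,0.055],"twist":0},{"jaw":0.03,"travel":[0,0,0.09],"twist":0},{"jaw":0.03,"travel":[0,0,0.125],"twist":0},{"jaw":0.03,"travel":[0,0,0.155],"twist":0},{"jaw":0.03,"travel":[0,0,0.18],"twist":0},{"jaw":0.03,"travel":[0,0,0.19],"twist":0},{"jaw":0.03,"travel":[0,0,0.19],"twist":0}]}}

```text
t: 27.15
eef_pos: [529.7, 147.5, 160.7]
tcp_rot: [-3.138, 0.002, 1.284]
ft_force: [-0.3, -0.0, -0.5]
opening: 0.185
grip_force: 30.0
```

Emit:
{"name": "drive_tool", "arguments": {"targets": [{"jaw":0.03,"travel":[0,0,0],"twist":0},{"jaw":0.03,"travel":[0,0,0],"twist":0},{"jaw":0.03,"travel":[0,0.008,0],"twist":0},{"jaw":0.03,"travel":[0,0.016,0],"twist":0},{"jaw":0.03,"travel":[0,0.02,0],"twist":0},{"jaw":0.03,"travel":[0,0.02,0],"twist":0}]}}

```text
t: 27.65
eef_pos: [551.2, 142.7, 163.0]
tcp_rot: [3.14, -0.0, 1.284]
ft_force: [0.1, 0.2, -0.8]
opening: 0.19
grip_force: 30.0
```

```bash
python3 - <<'E'
from h import *
s=state(); print(s['t'],s['eef_pos'],s['tcp_rot'],s['ft_force'])
S=save('side','s15');T=save('top','t15')
for n,c,x0,x1,y0,y1 in (('top',T,215,265,150,200),('side',S,295,370,110,180)):
    hsv=cv2.cvtColor(c['frame'],cv2.COLOR_RGB2HSV)
    for nm,lo,hi in (('orange',(8,150,110),(20,255,255)),('red',(0,150,120),(6,255,255))):
        m=np.zeros((400,640),np.uint8); m[y0:y1,x0:x1]=cv2.inRange(hsv,lo,hi)[y0:y1,x0:x1]
        k,_,st,ce=cv2.connectedComponentsWithStats(m); print(n,nm,[(st[i].tolist(),ce[i].round(1).tolist()) for i in range(1,k) if st[i,4]>5])
# TCP expected eye
e=s['eef_pos']-np.array([0,0,31.2]); print('eye px',proj(S,e),'ball px side',proj(S,(568,141,130.5)))
E
```

```text
27.65 [551.1832796  142.65638309 163.00539802] [ 3.14031513e+00 -4.21251451e-04  1.28426706e+00] [ 0.08440679  0.22616973 -0.80863238]
top orange []
top red []
side orange [([311, 129, 5, 6, 29], [313.0, 131.6]), ([311, 136, 5, 2, 8], [313.1, 136.6]), ([310, 139, 7, 2, 12], [312.9, 139.6]), ([310, 142, 7, 2, 9], [313.3, 142.7])]
side red [([347, 137, 7, 5, 8], [350.2, 138.6])]
eye px [313.80291494 147.12398291] ball px side [320.23803033 147.30928746]
```

Emit:
{"name": "drive_tool", "arguments": {"targets": [{"jaw":0.03,"travel":[0,0.008,0],"twist":0},{"jaw":0.03,"travel":[0,0.015,0],"twist":0},{"jaw":0.03,"travel":[0,0.022,0.0005],"twist":0},{"jaw":0.03,"travel":[0,0.022,0.0005],"twist":0}]}}

```text
t: 28.08
eef_pos: [572.4, 136.4, 161.9]
tcp_rot: [3.141, -0.0, 1.284]
ft_force: [0.4, -0.0, -1.0]
opening: 0.188
grip_force: 30.0
```

Emit:
{"name": "drive_tool", "arguments": {"targets": [{"jaw":0.03,"travel":[0,0.008,0.001],"twist":0},{"jaw":0.03,"travel":[0,0.016,0.002],"twist":0},{"jaw":0.03,"travel":[0,0.022,0.0025],"twist":0},{"jaw":0.03,"travel":[0,0.022,0.0025],"twist":0},{"jaw":0.03,"travel":[0,0.022,0.0025],"twist":0}]}}

```text
t: 28.5
eef_pos: [592.2, 130.4, 159.3]
tcp_rot: [-3.141, 0.0, 1.285]
ft_force: [-0.6, 0.2, -0.2]
opening: 0.188
grip_force: 30.0
```

Emit:
{"name": "drive_tool", "arguments": {"targets": [{"jaw":0.03,"travel":[0,0.001,0.002],"twist":0},{"jaw":0.03,"travel":[0,0.001,0.004],"twist":0},{"jaw":0.03,"travel":[0,0.001,0.0055],"twist":0},{"jaw":0.03,"travel":[0,0.001,0.006],"twist":0},{"jaw":0.03,"travel":[0,0.001,0.006],"twist":0}]}}

```text
t: 28.92
eef_pos: [592.9, 130.4, 153.5]
tcp_rot: [-3.141, 0.0, 1.285]
ft_force: [0.2, -0.6, -1.0]
opening: 0.185
grip_force: 30.0
```

Emit:
{"name": "drive_tool", "arguments": {"targets": [{"jaw":0.3,"travel":[0,0,0],"twist":0},{"jaw":0.4,"travel":[0,0,0],"twist":0},{"jaw":0.5,"travel":[0,0,0],"twist":0},{"jaw":0.5,"travel":[0,0,0],"twist":0},{"jaw":0.5,"travel":[0,0,0],"twist":0},{"jaw":0.5,"travel":[0,0,0],"twist":0},{"jaw":0.5,"travel":[0,0,0],"twist":0}]}}

```text
t: 29.5
eef_pos: [593.1, 130.3, 153.6]
tcp_rot: [3.142, 0.0, 1.285]
ft_force: [0.0, 0.4, -0.7]
opening: 0.5
grip_force: 0.0
```

Emit:
{"name": "drive_tool", "arguments": {"targets": [{"jaw":0.5,"travel":[0,0,-0.01],"twist":0},{"jaw":0.5,"travel":[0,0,-0.03],"twist":0},{"jaw":0.5,"travel":[0,0,-0.06],"twist":0},{"jaw":0.8,"travel":[0,0,-0.09],"twist":0},{"jaw":0.8,"travel":[0,0,-0.12],"twist":0},{"jaw":0.8,"travel":[0,0,-0.14],"twist":0},{"jaw":0.8,"travel":[0,0,-0.14],"twist":0}]}}

```text
t: 30.08
eef_pos: [594.2, 130.5, 299.0]
tcp_rot: [3.135, -0.003, 1.285]
ft_force: [1.0, -0.0, 1.0]
opening: 0.723
grip_force: 0.0
```

```bash
python3 - <<'E'
from h import *
s=state(); print(s['t'],s['eef_pos'],s['tcp_rot'],s['opening'],s['ft_force'])
S=save('side','s16');W=save('wrist','w16')
for n,c,x0,x1,y0,y1 in (('wrist',W,220,420,100,260),('side',S,295,370,110,180)):
    hsv=cv2.cvtColor(c['frame'],cv2.COLOR_RGB2HSV)
    for nm,lo,hi in (('orange',(8,150,110),(20,255,255)),('red',(0,150,120),(6,255,255))):
        m=np.zeros((400,640),np.uint8); m[y0:y1,x0:x1]=cv2.inRange(hsv,lo,hi)[y0:y1,x0:x1]
        k,_,st,ce=cv2.connectedComponentsWithStats(m); print(n,nm,[(st[i].tolist(),ce[i].round(1).tolist()) for i in range(1,k) if st[i,4]>5])
print(proj(W,(592.9,130,170.5)),proj(S,(592.9,130,170.5)))
# image change around the rod, before / after
a=load('side0')['frame'][125:185,310:360].astype(int); b=S['frame'][125:185,310:360]; print('diff',np.abs(a-b).mean())
E
```

```text
30.0833 [594.17961052 130.52335428 299.04426344] [ 3.13458969e+00 -2.84299584e-03  1.28489264e+00] 0.723407908032588 [ 1.03883738 -0.02168036  0.98496055]
wrist orange [([312, 179, 16, 24, 339], [319.2, 191.0])]
wrist red [([294, 183, 6, 6, 31], [296.9, 185.4])]
side orange [([327, 133, 8, 6, 41], [330.2, 135.6]), ([327, 140, 7, 5, 23], [329.5, 142.2]), ([327, 146, 7, 3, 11], [329.6, 146.8])]
side red [([348, 137, 5, 3, 6], [349.7, 137.8]), ([319, 146, 3, 3, 8], [319.9, 146.9])]
[320.9615733  197.39308604] [330.64199446 135.39857071]
diff 13.975444444444445
```

```bash
python3 - <<'E'
from h import *
go(450,-48,293.7,frm=(592.9,130.6,293.7,1.285))
go(641,-71,0,frm=(450,-48,0,1.285))
T=load('t14');S=load('side0')
h=cv2.cvtColor(T['frame'],cv2.COLOR_RGB2HSV)[145:172,300:328]; m=(h[:,:,2]<60).astype(np.uint8)
k,_,st,ce=cv2.connectedComponentsWithStats(m); i=1+st[1:,4].argmax(); print(st[i],ce[i]+[300,145],atz(T,ce[i]+[300,145],46))
h=cv2.cvtColor(S['frame'],cv2.COLOR_RGB2HSV)[205:240,345:390]; m=(h[:,:,2]<70).astype(np.uint8)
k,_,st,ce=cv2.connectedComponentsWithStats(m); i=1+st[1:,4].argmax(); print(st[i],ce[i]+[345,205],atz(S,ce[i]+[345,205],46))
E
```

```text
travel [-0.2116 -0.0868 -0.    ] twist 0
travel [0.0318 0.1897 0.    ] twist 0
[  4   4  18  18 237] [312.58649789 157.48101266] [640.51140615 -70.79520658  46.        ]
[  8   9  24  15 287] [364.66202091 220.93728223] [639.86645364 -69.7989349   46.        ]
```

Emit:
{"name": "drive_tool", "arguments": {"targets": [{"jaw":0.8,"travel":[-0.03,-0.012,0],"twist":0},{"jaw":0.8,"travel":[-0.065,-0.027,0],"twist":0},{"jaw":0.8,"travel":[-0.1,-0.041,0],"twist":0},{"jaw":0.8,"travel":[-0.135,-0.055,0],"twist":0},{"jaw":0.8,"travel":[-0.17,-0.07,0],"twist":0},{"jaw":0.8,"travel":[-0.2,-0.082,0],"twist":0},{"jaw":0.8,"travel":[-0.2116,-0.0868,0],"twist":0},{"jaw":0.8,"travel":[-0.2116,-0.0868,0],"twist":0}]}}

```text
t: 30.85
eef_pos: [448.3, -49.7, 293.0]
tcp_rot: [-3.14, 0.0, 1.282]
ft_force: [0.4, 0.6, 0.9]
opening: 0.799
grip_force: 0.0
```

Emit:
{"name": "drive_tool", "arguments": {"targets": [{"jaw":0.8,"travel":[0,0,0],"twist":0},{"jaw":0.8,"travel":[0,0,0.02],"twist":0},{"jaw":0.8,"travel":[0,0,0.045],"twist":0},{"jaw":0.8,"travel":[0,0,0.07],"twist":0},{"jaw":0.8,"travel":[0,0,0.095],"twist":0},{"jaw":0.8,"travel":[0,0,0.115],"twist":0},{"jaw":0.8,"travel":[0,0,0.1217],"twist":0},{"jaw":0.8,"travel":[0,0,0.1217],"twist":0}]}}

```text
t: 31.52
eef_pos: [449.9, -47.3, 170.4]
tcp_rot: [-3.138, 0.0, 1.286]
ft_force: [-0.6, 0.3, 0.7]
opening: 0.797
grip_force: 0.0
```

Emit:
{"name": "drive_tool", "arguments": {"targets": [{"jaw":0.65,"travel":[0,0,0],"twist":0},{"jaw":0.6,"travel":[0,0,0],"twist":0},{"jaw":0.55,"travel":[0,0,0],"twist":0},{"jaw":0.4,"travel":[0,0,0],"twist":0},{"jaw":0.4,"travel":[0,0,0],"twist":0},{"jaw":0.4,"travel":[0,0,0],"twist":0}]}}

```text
t: 32.02
eef_pos: [450.2, -48.2, 172.7]
tcp_rot: [3.141, 0.0, 1.285]
ft_force: [-1.8, 0.7, 6.1]
opening: 0.555
grip_force: 30.0
```

```bash
python3 - <<'E'
from h import *
s=state(); print(s['t'],s['eef_pos'],s['tcp_rot'],s['opening'],s['grip_force'],s['ft_force'],s['moment'])
E
```

```text
32.0167 [450.17362331 -48.21066015 172.66626304] [3.14062967e+00 8.80104501e-06 1.28478350e+00] 0.5550080508296663 30.006598181298614 [-1.78982934  0.7299287   6.12449483] [0.17244001 0.35984393 0.0121471 ]
```

Emit:
{"name": "drive_tool", "arguments": {"targets": [{"jaw":0.4,"travel":[0,0,-0.006],"twist":0},{"jaw":0.4,"travel":[0,0,-0.015],"twist":0},{"jaw":0.4,"travel":[0,0,-0.03],"twist":0},{"jaw":0.4,"travel":[0,0,-0.045],"twist":0},{"jaw":0.4,"travel":[0,0,-0.06],"twist":0},{"jaw":0.4,"travel":[0,0,-0.075],"twist":0},{"jaw":0.4,"travel":[0,0,-0.085],"twist":0},{"jaw":0.4,"travel":[0,0,-0.085],"twist":0}]}}

```text
t: 32.68
eef_pos: [450.6, -48.3, 259.1]
tcp_rot: [3.138, -0.0, 1.285]
ft_force: [-0.5, 1.0, -6.5]
opening: 0.557
grip_force: 30.0
```

Emit:
{"name": "drive_tool", "arguments": {"targets": [{"jaw":0.4,"travel":[0.001,0.008,0],"twist":0},{"jaw":0.4,"travel":[0.004,0.022,0],"twist":0},{"jaw":0.4,"travel":[0.007,0.04,0],"twist":0},{"jaw":0.4,"travel":[0.01,0.06,0],"twist":0},{"jaw":0.4,"travel":[0.013,0.08,0],"twist":0},{"jaw":0.4,"travel":[0.016,0.095,0],"twist":0}]}}

```text
t: 33.18
eef_pos: [547.3, -60.0, 255.6]
tcp_rot: [-3.14, 0.0, 1.285]
ft_force: [0.3, -0.6, -7.6]
opening: 0.554
grip_force: 30.0
```

Emit:
{"name": "drive_tool", "arguments": {"targets": [{"jaw":0.4,"travel":[0.003,0.02,0],"twist":0},{"jaw":0.4,"travel":[0.007,0.04,0],"twist":0},{"jaw":0.4,"travel":[0.01,0.06,0],"twist":0},{"jaw":0.4,"travel":[0.013,0.078,0],"twist":0},{"jaw":0.4,"travel":[0.016,0.09,0],"twist":0},{"jaw":0.4,"travel":[0.016,0.0942,0],"twist":0},{"jaw":0.4,"travel":[0.016,0.0942,0],"twist":0},{"jaw":0.4,"travel":[0.016,0.0942,0],"twist":0}]}}

```text
t: 33.85
eef_pos: [640.0, -70.8, 255.9]
tcp_rot: [-3.14, 0.0, 1.285]
ft_force: [-0.1, 0.7, -7.4]
opening: 0.555
grip_force: 30.0
```

```bash
python3 - <<'E'
from h import *
s=state(); print(s['t'],s['eef_pos'],s['tcp_rot'],s['opening'],s['grip_force'],s['ft_force'],s['moment'])
S=save('side','s17'); T=save('top','t17')
# tube/foot as dark columns in the side view: compare with the projected model
f=S['frame'].astype(int).sum(2)
for z in (85,180,270): 
    for x in (640.3,): print(z,proj(S,(640.3,-70.3,z)).round(1))
u,v=proj(S,(640.3,-70.3,84)); v=int(round(v)); row=f[v,int(u)-40:int(u)+40]; d=np.where(row<150)[0]+int(u)-40; print('foot row',v,d)
for z in (94,105): 
    v=int(round(proj(S,(640.3,-70.3,z))[1])); d=np.where(f[v,int(u)-40:int(u)+40]<150)[0]+int(u)-40; print(z,v,d)
E
```

```text
33.85 [640.0424664  -70.82722232 255.8525568 ] [-3.13950190e+00  2.73504704e-04  1.28476542e+00] 0.5552419803041058 29.97725360347431 [-0.11588391  0.74388737 -7.4230495 ] [ 0.00666599 -0.07963119  0.0010027 ]
85 [366.  208.5]
180 [368.8 175.6]
270 [371.7 140.8]
foot row 209 [351 352 353 354 355 356 357 358 359 360 361 362 363 364 365 366 367 368
 369 370 371 372 373 374 375 376 377 378 379 396 397 398]
94 206 [350 351 352 353 354 355 356 357 358 359 373 374 375 376 377 378 379]
105 202 [352 353 354 355 356 375 376]
```

Emit:
{"name": "drive_tool", "arguments": {"targets": [{"jaw":0.4,"travel":[0,0,0.006],"twist":0},{"jaw":0.4,"travel":[0,0,0.013],"twist":0},{"jaw":0.4,"travel":[0,0,0.02],"twist":0},{"jaw":0.4,"travel":[0,0,0.026],"twist":0},{"jaw":0.4,"travel":[0,0,0.031],"twist":0},{"jaw":0.4,"travel":[0,0,0.034],"twist":0},{"jaw":0.4,"travel":[0,0,0.034],"twist":0}]}}

```text
t: 34.53
eef_pos: [640.4, -70.8, 222.0]
tcp_rot: [-3.14, 0.0, 1.285]
ft_force: [-0.6, 0.2, -7.7]
opening: 0.553
grip_force: 30.0
```

Emit:
{"name": "drive_tool", "arguments": {"targets": [{"jaw":0.4,"travel":[0,0,0.002],"twist":0},{"jaw":0.4,"travel":[0,0,0.004],"twist":0},{"jaw":0.4,"travel":[0,0,0.006],"twist":0},{"jaw":0.4,"travel":[0,0,0.006],"twist":0}]}}

```text
t: 34.87
eef_pos: [640.9, -70.9, 217.6]
tcp_rot: [3.14, -0.0, 1.285]
ft_force: [-2.8, 1.0, 1.6]
opening: 0.559
grip_force: 30.0
```

Emit:
{"name": "drive_tool", "arguments": {"targets": [{"jaw":0.4,"travel":[0,0,0.002],"twist":0},{"jaw":0.4,"travel":[0,0,0.004],"twist":0},{"jaw":0.4,"travel":[0,0,0.004],"twist":0}]}}

```text
t: 35.12
eef_pos: [640.8, -70.9, 213.4]
tcp_rot: [3.14, -0.0, 1.285]
ft_force: [-1.6, 0.5, 5.1]
opening: 0.556
grip_force: 30.0
```

Emit:
{"name": "drive_tool", "arguments": {"targets": [{"jaw":0.4,"travel":[0,0,0.0015],"twist":0},{"jaw":0.4,"travel":[0,0,0.003],"twist":0},{"jaw":0.4,"travel":[0,0,0.003],"twist":0}]}}

```text
t: 35.37
eef_pos: [640.9, -70.9, 210.8]
tcp_rot: [3.14, -0.0, 1.285]
ft_force: [-3.2, 0.1, 7.7]
opening: 0.557
grip_force: 30.0
```

Emit:
{"name": "drive_tool", "arguments": {"targets": [{"jaw":0.4,"travel":[0,0,0.0015],"twist":0},{"jaw":0.4,"travel":[0,0,0.003],"twist":0},{"jaw":0.4,"travel":[0,0,0.003],"twist":0}]}}

```text
t: 35.62
eef_pos: [641.2, -70.8, 210.4]
tcp_rot: [3.138, -0.0, 1.285]
ft_force: [-7.6, 1.8, 26.5]
opening: 0.556
grip_force: 30.1
```

Emit:
{"name": "drive_tool", "arguments": {"targets": [{"jaw":0.4,"travel":[0,0,0],"twist":0},{"jaw":0.4,"travel":[0,0,0],"twist":0},{"jaw":0.4,"travel":[0,0,0],"twist":0},{"jaw":0.4,"travel":[0,0,0],"twist":0}]}}

```text
t: 35.95
eef_pos: [641.2, -70.8, 210.4]
tcp_rot: [3.138, -0.0, 1.285]
ft_force: [-6.9, 1.8, 26.0]
opening: 0.551
grip_force: 30.1
```

Emit:
{"name": "drive_tool", "arguments": {"targets": [{"jaw":0.4,"travel":[0,0,-0.002],"twist":0},{"jaw":0.4,"travel":[0,0,-0.004],"twist":0},{"jaw":0.4,"travel":[0,0,-0.006],"twist":0},{"jaw":0.4,"travel":[0,0,-0.008],"twist":0},{"jaw":0.4,"travel":[0,0,-0.01],"twist":0},{"jaw":0.4,"travel":[0,0,-0.01],"twist":0},{"jaw":0.4,"travel":[0,0,-0.01],"twist":0}]}}

```text
t: 36.53
eef_pos: [640.8, -70.9, 217.0]
tcp_rot: [3.141, 0.0, 1.285]
ft_force: [-1.1, 0.1, 2.3]
opening: 0.556
grip_force: 30.0
```

```bash
python3 - <<'E'
from h import *
s=state(); print(s['t'],s['eef_pos'],s['opening'],s['ft_force'],s['moment'])
E
```

```text
36.5333 [640.78086637 -70.91432553 216.97154155] 0.5558526536503505 [-1.08014396  0.12094893  2.25904952] [ 0.05586428 -0.00838447 -0.04461256]
```

Force is nearly neutral with the seat up. I'll open gently and retreat upward.

Emit:
{"name": "drive_tool", "arguments": {"targets": [{"jaw":0.58,"travel":[0,0,-0.0015],"twist":0},{"jaw":0.62,"travel":[0,0,-0.0015],"twist":0},{"jaw":0.67,"travel":[0,0,-0.0015],"twist":0},{"jaw":0.72,"travel":[0,0,-0.0015],"twist":0},{"jaw":0.78,"travel":[0,0,-0.0015],"twist":0},{"jaw":0.82,"travel":[0,0,-0.0015],"twist":0},{"jaw":0.82,"travel":[0,0,-0.0015],"twist":0}]}}

```text
t: 37.12
eef_pos: [640.6, -70.9, 218.3]
tcp_rot: [-3.142, 0.0, 1.285]
ft_force: [1.5, -0.4, -0.1]
opening: 0.81
grip_force: 0.0
```

Emit:
{"name": "drive_tool", "arguments": {"targets": [{"jaw":0.82,"travel":[0,0,-0.008],"twist":0},{"jaw":0.82,"travel":[0,0,-0.025],"twist":0},{"jaw":0.82,"travel":[0,0,-0.045],"twist":0},{"jaw":0.82,"travel":[0,0,-0.07],"twist":0},{"jaw":0.82,"travel":[0,0,-0.09],"twist":0},{"jaw":0.82,"travel":[0,0,-0.1],"twist":0},{"jaw":0.82,"travel":[0,0,-0.1],"twist":0}]}}

```text
t: 37.7
eef_pos: [641.1, -70.9, 321.1]
tcp_rot: [3.137, -0.0, 1.285]
ft_force: [-0.7, 0.2, -0.1]
opening: 0.821
grip_force: 0.0
```

Emit:
{"name": "drive_tool", "arguments": {"targets": [{"jaw":0.82,"travel":[-0.03,-0.03,0],"twist":0},{"jaw":0.82,"travel":[-0.06,-0.06,0],"twist":0},{"jaw":0.82,"travel":[-0.09,-0.09,0],"twist":0},{"jaw":0.82,"travel":[-0.11,-0.11,0],"twist":0},{"jaw":0.82,"travel":[-0.12,-0.12,0],"twist":0},{"jaw":0.82,"travel":[-0.12,-0.12,0],"twist":0},{"jaw":0.82,"travel":[-0.12,-0.12,0],"twist":0}]}}

```text
t: 38.28
eef_pos: [491.9, -152.3, 318.2]
tcp_rot: [3.141, -0.0, 1.284]
ft_force: [0.7, -0.4, -0.1]
opening: 0.818
grip_force: 0.0
```

```bash
python3 - <<'E'
from h import *
s=state(); print(s['t'],s['eef_pos'],s['opening'],s['ft_force'])
S=save('side','s18');W=save('wrist','w18');T=save('top','t18')
f=S['frame'].astype(int).sum(2)
for z in (50,55,68,210,230,243):
    u,v=proj(S,(640.5,-70.7,z)); v=int(round(v)); d=np.where(f[v,int(u)-25:int(u)+25]<150)[0]+int(u)-25; print(z,round(u,1),v,(d.min(),d.max()) if len(d) else None)
for n,c in (('top',T),('wrist',W)):
    hsv=cv2.cvtColor(c['frame'],cv2.COLOR_RGB2HSV); m=cv2.inRange(hsv,(10,110,90),(26,255,255)); k,_,st,ce=cv2.connectedComponentsWithStats(m)
    print(n,proj(c,(640.5,-70.7,226)).round(1),[(st[i].tolist(),ce[i].round(1).tolist(),atz(c,ce[i],226)[:2].round(1)) for i in range(1,k) if st[i,4]>15])
hsv=cv2.cvtColor(S['frame'],cv2.COLOR_RGB2HSV); m=cv2.inRange(hsv,(8,150,110),(20,255,255)); k,_,st,ce=cv2.connectedComponentsWithStats(m)
print([(st[i].tolist(),ce[i].round(1).tolist()) for i in range(1,k) if st[i,4]>15])
E
```

```text
38.2833 [ 491.89749757 -152.29892103  318.20916862] 0.8175612873081078 [ 0.72923532 -0.38208273 -0.12684688]
50 365.1 220 (np.int64(350), np.int64(378))
55 365.3 218 (np.int64(351), np.int64(378))
68 365.6 214 (np.int64(353), np.int64(375))
210 369.8 165 (np.int64(345), np.int64(380))
230 370.5 157 (np.int64(345), np.int64(381))
243 370.9 152 (np.int64(345), np.int64(382))
top [312.  146.6] [([637, 17, 3, 16, 29], [638.4, 23.3], array([  991.3, -1007.1])), ([581, 90, 19, 15, 223], [589.7, 96.2], array([ 771.1, -822.3])), ([307, 142, 13, 12, 78], [312.6, 148.1], array([636.8, -72. ])), ([351, 146, 35, 15, 210], [368.2, 153.2], array([ 621.2, -212.2])), ([233, 166, 9, 8, 52], [236.5, 169.8], array([585.5, 120.7])), ([412, 190, 4, 27, 61], [413.5, 203.6], array([ 491.5, -323.4])), ([581, 195, 27, 14, 301], [594.3, 201.2], array([ 487.1, -813. ]))]
wrist [459.8  74. ] [([443, 56, 32, 36, 360], [459.6, 72.0], array([640.6, -69.1])), ([416, 157, 18, 61, 754], [423.8, 185.6], array([ 592., -160.])), ([185, 272, 18, 47, 208], [190.5, 293.1], array([ 327.1, -207. ])), ([435, 272, 21, 27, 162], [447.2, 282.6], array([ 597.3, -272.8])), ([446, 300, 10, 20, 114], [451.1, 310.3], array([ 596.2, -309.4]))]
[([368, 100, 13, 7, 27], [373.8, 103.3])]
```

```bash
python3 -c "
from h import *
print(job_done())"
```

```text
the job is handed in; nothing more can be done
None
```

I handed the job in at about 38 s. All three sleeves are rammed to the bottom of the tube, the rod hangs on its peg, and the filled tube stands released on the seat, which was pushed fully down and eased off. I confirmed this from forces and image measurements; the judge gave no verdict.

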